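# Put the fondue burner and warming tiles away

## Task

First close the burner: seat both snuffer caps rim down (black end up), one in each burner well, fully home. Then pack every warming tile lying about into the cherry tray, turning and arranging them so that all lie flat on its floor side by side, grips up. Leave the pot, bowls, lid and fork stand where they are.

Things in the scene. Friction and masses are not known exactly. Their poses are not given: they have to be found in the camera images.
- tray: Fixed open cherry wood tray, outside 142 mm (its x) by 184 mm (its y) by 20 mm high; walls 8 mm thick, floor 8 mm thick, so inside 126 by 168 mm and 12 mm deep. Origin: centre of its underside; z up. The inside makes a grid of 3 (x) by 4 (y) cells of 42 mm; the tiles are one, two or three such cells less 4 mm of play, and the tiles present always fit, but only in suitable layouts.
- ell_a: Blue L-shaped stone tile, 12 mm thick, 0.14 kg, arms 38 mm wide, each leg 80 mm long outside. On top, centred over the origin, stands an upright pale wood grip bar 22 mm long along the tile's x, 10 mm thick along y, from 12 to 40 mm height. Origin: underside, below the middle of the bar; z up through the bar. The L covers x -33..47, y -32..6 (leg along +x) and x -33..5, y 6..48 (leg along +y), in mm. May be absent.
- ell_b: Blue L-shaped stone tile, 12 mm thick, 0.14 kg, arms 38 mm wide, each leg 80 mm long outside. On top, centred over the origin, stands an upright pale wood grip bar 22 mm long along the tile's x, 10 mm thick along y, from 12 to 40 mm height. Origin: underside, below the middle of the bar; z up through the bar. The L covers x -33..47, y -32..6 (leg along +x) and x -33..5, y 6..48 (leg along +y), in mm. May be absent.
- duo_a: Terracotta oblong tile, 80 mm (its x) by 38 mm (its y), 12 mm thick, 0.10 kg. On top, centred over the origin, stands an upright pale wood grip bar 22 mm long along the tile's x, 10 mm thick along y, from 12 to 40 mm height. Origin: centre of the underside; z up. May be absent.
- duo_b: Terracotta oblong tile, 80 mm (its x) by 38 mm (its y), 12 mm thick, 0.10 kg. On top, centred over the origin, stands an upright pale wood grip bar 22 mm long along the tile's x, 10 mm thick along y, from 12 to 40 mm height. Origin: centre of the underside; z up. May be absent.
- uno_a: White square tile, 38 by 38 mm, 12 mm thick, 0.06 kg. On top, centred over the origin, stands an upright pale wood grip bar 22 mm long along the tile's x, 10 mm thick along y, from 12 to 40 mm height. Origin: centre of the underside; z up. May be absent.
- uno_b: White square tile, 38 by 38 mm, 12 mm thick, 0.06 kg. On top, centred over the origin, stands an upright pale wood grip bar 22 mm long along the tile's x, 10 mm thick along y, from 12 to 40 mm height. Origin: centre of the underside; z up. May be absent.
- uno_c: White square tile, 38 by 38 mm, 12 mm thick, 0.06 kg. On top, centred over the origin, stands an upright pale wood grip bar 22 mm long along the tile's x, 10 mm thick along y, from 12 to 40 mm height. Origin: centre of the underside; z up. May be absent.
- burner: Fixed dark steel twin burner block, 80 mm (its x) by 170 mm (its y) by 45 mm high, with a brass knob 15 mm proud of its -x face. In its top are two square wells with copper floors, 47 by 47 mm, 6 mm deep, sides along the block's x and y. Origin: centre of its underside; z up.
- well0 (a point): Centre of the floor of a burner well, 39 mm above the table, at y = -45 mm of the burner; axes as the burner's.
- well1 (a point): Centre of the floor of a burner well, 39 mm above the table, at y = +45 mm of the burner; axes as the burner's.
- cap_a: Snuffer cap: hollow square stainless steel cap, 40 by 40 mm outside, 46 mm tall, 3 mm walls, open at the rim, closed by a black plate 4 mm thick; 0.09 kg. Origin: centre of the open rim; z points from the rim to the black closed end (black end at z = 46 mm), x and y square to the sides. At the start it lies on its side on a rest, the black end turned roughly away from the robot, x vertical and y level.
- rest_a: Fixed small cherry wood rest block under a cap, 40 mm (x) by 34 mm (y), 22 mm high. Origin: centre of the underside. The cap lies lengthwise along its x, overhanging each end by about 3 mm.
- cap_b: Snuffer cap: hollow square stainless steel cap, 40 by 40 mm outside, 46 mm tall, 3 mm walls, open at the rim, closed by a black plate 4 mm thick; 0.09 kg. Origin: centre of the open rim; z points from the rim to the black closed end (black end at z = 46 mm), x and y square to the sides. At the start it lies on its side on a rest, the black end turned roughly away from the robot, x vertical and y level.
- rest_b: Fixed small cherry wood rest block under a cap, 40 mm (x) by 34 mm (y), 22 mm high. Origin: centre of the underside. The cap lies lengthwise along its x, overhanging each end by about 3 mm.
- caquelon: Bystander: brown stoneware pot, 180 mm across, 85 mm high, a handle to 175 mm along its x. Origin: centre of the underside.
- bowls: Bystander: stack of three nested ceramic bowls, 160 mm across, 70 mm high. Origin: centre of the underside.
- lid: Bystander: stainless steel pot lid with black knob, lying flat, 170 mm across, 42 mm high. Origin: centre of the underside.
- fork_stand: Bystander: cherry wood fork stand with forks, base 90 mm square, 250 mm high. Origin: centre of the underside.
Mind the look-alikes: they are no part of the job. What is shaped like the duo_b but blue or green is not meant. What is shaped like the ell_b but pink is not meant.

How it is judged (in metres and radians):
On the way, in this order (a step that is already met when the one before it is completed fails the run):
1. both caps sit rim down in the burner wells (((horizontal distance between cap_a and well0 below 0.008 m and z of cap_a in the frame of well0 between -0.003 and 0.003 m) or (horizontal distance between cap_a and well1 below 0.008 m and z of cap_a in the frame of well1 between -0.003 and 0.003 m)) and angle between each of cap_a, cap_b's own z axis and vertical below 0.07 rad and ((horizontal distance between cap_b and well0 below 0.008 m and z of cap_b in the frame of well0 between -0.003 and 0.003 m) or (horizontal distance between cap_b and well1 below 0.008 m and z of cap_b in the frame of well1 between -0.003 and 0.003 m))), for 0.2 s.
2. all tiles present lie flat in the tray (not before the caps are seated) (x of ell_a in the frame of tray between -0.063 and 0.063 m and y of ell_a in the frame of tray between -0.084 and 0.084 m and z of ell_a in the frame of tray between 0.005 and 0.011 m and angle between each of ell_a, ell_b, duo_a, duo_b, uno_a, uno_b, uno_c's own z axis and vertical below 0.06 rad and x of ell_b in the frame of tray between -0.063 and 0.063 m and y of ell_b in the frame of tray between -0.084 and 0.084 m and z of ell_b in the frame of tray between 0.005 and 0.011 m and x of duo_a in the frame of tray between -0.063 and 0.063 m and y of duo_a in the frame of tray between -0.084 and 0.084 m and z of duo_a in the frame of tray between 0.005 and 0.011 m and x of duo_b in the frame of tray between -0.063 and 0.063 m and y of duo_b in the frame of tray between -0.084 and 0.084 m and z of duo_b in the frame of tray between 0.005 and 0.011 m and x of uno_a in the frame of tray between -0.063 and 0.063 m and y of uno_a in the frame of tray between -0.084 and 0.084 m and z of uno_a in the frame of tray between 0.005 and 0.011 m and x of uno_b in the frame of tray between -0.063 and 0.063 m and y of uno_b in the frame of tray between -0.084 and 0.084 m and z of uno_b in the frame of tray between 0.005 and 0.011 m and x of uno_c in the frame of tray between -0.063 and 0.063 m and y of uno_c in the frame of tray between -0.084 and 0.084 m and z of uno_c in the frame of tray between 0.005 and 0.011 m), for 0.2 s.
At the end, for the whole second after the job is handed in: Each cap sits rim down in a well of its own, within 8 mm of its centre and 3 mm of its floor, tilted less than 0.07 rad; every tile present lies inside the tray, grip up, on its floor within 3 mm, tilted less than 0.06 rad; all at rest (all of step 1 and all of step 2 and linear speed of each of ell_a, ell_b, duo_a, duo_b, uno_a, uno_b, uno_c, cap_a, cap_b below 0.02 m/s); the robot touches nothing.
It fails at once if the pot, bowls, lid or fork stand pushed more than 25 mm (distance of any of caquelon, bowls, lid, fork_stand from where it was at the start of the episode above 0.025 m).
Of ell_a, ell_b, duo_a, duo_b, uno_a, uno_b, uno_c only 5 to 6 are there at a start; the rules pass over those that are not, and their reading is None.
At some moment in a run one of ell_a, ell_b, duo_a, duo_b, uno_a, uno_b, uno_c may be knocked a few centimetres aside while the robot is not near it.
It also fails if it takes over 208 s, if anything falls off the work surface, if the arm or the gripper's body presses on something with over 40 N, if the wrist force passes 120 N, or if a joint passes its speed limit or range.

## Robot

A 7-joint arm with a two-finger parallel gripper is mounted at the origin on the work surface. World frame = base frame: x ahead of the robot, y to its left, z up, the work surface at z = 0. Lengths are in m, angles in degrees, forces in N, time in s.
With the tool pointing down it reaches from about 0.425 to 0.875 m from the base axis. Payload 4.7 kg.
Tool frame: the origin (TCP) lies midway between the tips of the shut fingers; the grasp point (between the pads) lies 19 mm behind it (env.grip_depth is the distance from the TCP to the grasp point, in m); z points along the fingers, y is the line along which they close (so a half turn about z gives the same grasp; the last joint's range is limited). The gripper opens to 87 mm and grips with 3 to 60 N. Pads are 19 mm wide; open, the fingers measure 117 mm over their backs; the gripper's body (75 mm by 190 mm) begins 51 mm behind the grasp point.
Start: joints at [-74.135, 18.392, -4.016, 83.108, 1.295, 78.541, -3.26], TCP at [0.169, 0.628, 0.223] pointing down, gripper open.
Joint ranges: [-163.93, 163.93], [-17.29, 119.83], [-79.2, 71.16], [3.27, 140.29], [-89.18, 269.18], [5.43, 117.66], [-154.24, 154.24]. Speed limits (degrees/s): [147.25, 147.25, 180, 180, 180, 180, 180].

## Interface

Orientations are given as [roll, pitch, yaw] about the fixed x, y, z axes, in that order (R = Rz(yaw) Ry(pitch) Rx(roll)).
In Python, from cell import get_obs, optics, env, nets gives the robot as it stands.
- The arm moves only by the shell command python3 -m creep 'ROWS' [FORCE]. ROWS is JSON, a list of rows, each an object of numbers: "wx", "wy", "wz": the turn, a rotation vector about the tool's x, y, z in degrees; "tx", "ty", "tz": the shift along the tool's x, y, z in mm; "gripper": the opening, from -1 (shut) to 1 (fully open). A call has 1 to 5 rows; each row is the pose to reach, as a shift and turn from the pose commanded when the call began, along the tool's axes at that moment; what a row does not reach only later rows make up. A row lasts 1/12 s, in which the tool goes at most 41.7 mm and 7.16 degrees, less where a joint would pass 70% of its speed; a pose out of reach is approached as far as the arm can. A call with a gripper value outside its range is refused whole. The fingers move at their own pace and stop on an object; FORCE is the grip in N (left out, the last holds). Time passes only in rows, so rows that repeat a pose let the fingers close. It gives the time, the measured TCP pose, the force, the opening and the grip force at its end, in the units of the state.
- get_obs(): the state, without advancing time (a new reading comes with each control period).
- optics.read_camera(name): name is "side" or "top"; returns (picture, depth): 480x640x3 uint8, red, green, blue; 480x640 float32, m along the optical axis (not along the pixel's ray), 0 where there is no reading.
- optics.camera_info(name): a dict with "fovy" (degrees; the focal length in pixels is half the picture's height over the tangent of half this angle, whatever the lens; pixels are square), "cx", "cy" (the principal point, pixels), "R" (3x3) and "t" (3): a world point X has camera coordinates R X + t. Camera axes: x right, y down, z forward; pixel columns grow to the right and rows downward; lengths in m; the calibration is good to about 2 mm. A picture is of the moment at which its call begins. camera_info takes no time and is no camera call.
- env.sign_off(): hands the job in; it is judged then, once.
Trained networks look in the newest picture that a camera, given by its name, has taken for a name from the list of things; names that differ only in an ending like _2 or _b are one class to them, and where a whole thing is asked for, a point or a joint stands for the part that bears it (a point fixed in the world has none). Each returns a list of dicts, best first, with "confidence" (0 to 1); they miss things now and then, are a little off and sometimes report something else, mostly with a low value. They report only what shows in the picture. A call takes as long as a camera call. They do not tell look-alikes from the thing itself.
- nets.look_for(query, camera): "point" ([x, y, z] in m, in world coordinates, good to about 4 mm: the middle of the surface that is visible of it).
- nets.place_of(query, camera): "point" ([x, y, z] in m, in world coordinates, good to about 4 mm: a listed point, or the origin of a listed thing).
The state is a dict: "time_s": time; "qpos": joint angles; "joint_velocities": joint speeds; "effort": joint torques, N m; "tool_pos": TCP position; "tool_rot": TCP orientation; "force": force on the tool from outside, world axes, zero at the start; "wrist_torque": the same for the moment, N m; "grip_width": finger opening in m; "grasp_force": force on a finger pad.
Only numpy, scipy, OpenCV 4.12 (cv2) and the standard library are available. Lean on these libraries where they do the work, as an engineer would, in place of code of your own. Each camera call takes 0.05 s, during which the arm holds its last target. There are 200 camera calls.

## Working session

There is one attempt and no reset: what is moved stays moved. The work goes in short steps, Python scripts to look and compute and a shell command to move; the robot and the scene stay as the last step left them, time stands still between calls to the robot, and variables do not carry over. Pictures are saved under pics/ and viewed, at most 14 in all, crops included, and the job is handed in when it is done.

```bash
ls; mkdir -p pics
python3 - <<'E'
from cell import get_obs, optics, env, nets
import cv2, numpy as np
for c in ("top","side"):
    p,d=optics.read_camera(c); cv2.imwrite(f"pics/{c}0.png",p[:,:,::-1]); np.save(f"{c}0d.npy",d)
    i=optics.camera_info(c); print(c,{k:np.round(v,3).tolist() for k,v in i.items()})
print(get_obs())
E
```

```text
pics
top {'fovy': 52.551, 'cx': 319.03, 'cy': 234.648, 'R': [[0.008, -1.0, -0.018], [-0.998, -0.007, -0.066], [0.066, 0.018, -0.998]], 't': [0.159, 0.535, 1.157]}
side {'fovy': 57.731, 'cx': 323.423, 'cy': 241.273, 'R': [[0.71, -0.704, 0.022], [-0.346, -0.377, -0.859], [0.613, 0.602, -0.511]], 't': [-0.284, 0.315, 0.747]}
{'time_s': 0.1, 'qpos': array([-74.13439161,  18.4345648 ,  -4.01762284,  83.16839432,
         1.29501809,  78.54215296,  -3.26053559]), 'joint_velocities': array([-0.03976434, -0.12286267,  0.03078781, -0.12863836,  0.02158642,
       -0.12763107,  0.01891358]), 'effort': array([-4.15322756e-04, -4.92572773e+01, -4.05802662e-01, -3.13398385e+01,
       -6.40331022e-02,  3.94393550e-02,  7.33284401e-05]), 'tool_pos': array([0.16875947, 0.62718409, 0.22156977]), 'tool_rot': array([-1.79900133e+02,  4.92129874e-03,  1.64945454e+02]), 'force': array([-0.13365187, -0.12094593, -0.16376425]), 'wrist_torque': array([ 0.04490351, -0.05866263,  0.01827522]), 'grasp_force': 0.0, 'grip_width': 0.08695331886802596}
```

View pics/top0.png

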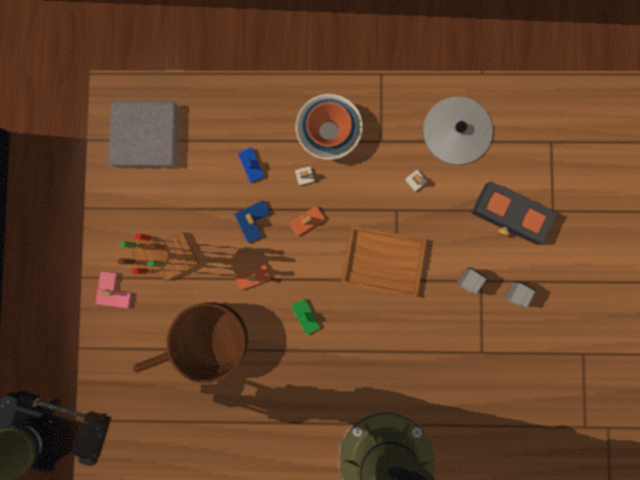

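View pics/side0.png

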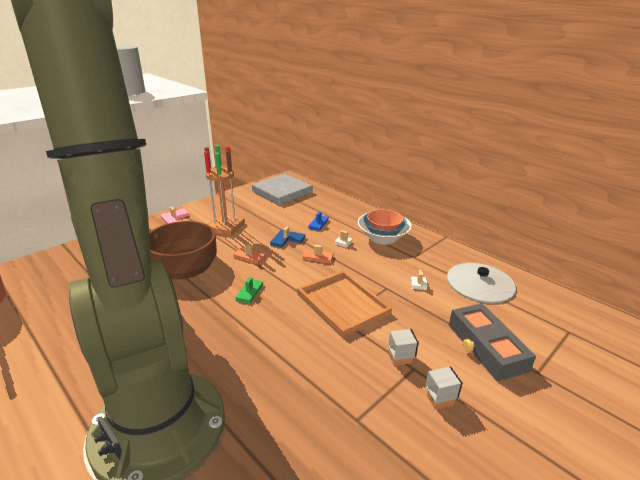

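The top view shows these things:
- **Tiles:** blue ell (253,220), duos (308,221) and (254,277), unos (305,176) and (416,180).
- **Tray and burner:** tray (385,262), burner (515,213), knob (505,231).
- **Caps:** (472,281) and (519,294).
- **Look-alikes to leave:** blue oblong (251,165), green oblong (305,316), pink L (113,290).

Next I measure them.

```bash
cat > lib.py <<'E'
import numpy as np, cv2
from scipy.spatial.transform import Rotation as Ro
from cell import get_obs, optics, env, nets
def cloud(c):
    p,d=optics.read_camera(c); i=optics.camera_info(c); f=240/np.tan(np.radians(i["fovy"]/2))
    v,u=np.mgrid[0:480,0:640]; C=np.dstack([(u-i["cx"])/f*d,(v-i["cy"])/f*d,d])
    W=(C-np.array(i["t"]))@np.array(i["R"])   # R^T (C-t)
    W[d==0]=np.nan
    return p,W
def proj(c,X):
    i=optics.camera_info(c); f=240/np.tan(np.radians(i["fovy"]/2)); q=np.array(i["R"])@X+i["t"]
    return i["cx"]+f*q[0]/q[2], i["cy"]+f*q[1]/q[2]
def hsv(p): return cv2.cvtColor(p,cv2.COLOR_RGB2HSV)
E
python3 - <<'E'
from lib import *
p,W=cloud("top"); H=hsv(p).astype(int)
print("table z",np.nanmedian(W[380:400,520:600,2]))
def show(n,u0,u1,v0,v1,m,dz=(-.02,.2)):
    s=np.zeros(m.shape,bool); s[v0:v1,u0:u1]=m[v0:v1,u0:u1]; s&=(W[...,2]>dz[0])&(W[...,2]<dz[1])
    P=W[s]; 
    if len(P)<4: print(n,"none"); return
    r=cv2.minAreaRect((P[:,:2]*1000).astype(np.float32))
    print(n,len(P),"rect",np.round(r[0],1),np.round(r[1],1),round(r[2],1),"z",np.round(np.percentile(P[:,2]*1000,[5,50,95]),1), "mean",np.round(P.mean(0)*1000,1))
z=W[...,2]; al=np.ones(z.shape,bool)
for n,b in dict(ell=(232,275,198,245),duo1=(288,328,205,238),duo2=(232,275,262,292),uno1=(292,318,165,188),uno2=(403,430,168,194)).items():
    show(n+" tile",*b,al,(.006,.019)); show(n+" bar",*b,al,(.027,.06))
show("capA",455,492,262,300,al,(.05,.09)); show("capB",500,540,278,312,al,(.05,.09))
show("burner",468,562,178,248,al,(.040,.055)); show("wells",468,562,178,248,(H[...,0]<14)&(H[...,1]>120),(.025,.055))
show("tray rim",335,435,220,302,al,(.015,.03)); show("tray floor",335,435,220,302,al,(.005,.012))
for n in ["ell_a","duo_a","uno_a","cap_a","rest_a","well0","well1","burner","tray"]:
    for r in nets.place_of(n,"top"):
        if r["confidence"]>.25: print(n,round(r["confidence"],2),np.round(np.array(r["point"])*1000),np.round(proj("top",np.array(r["point"]))))
a=cv2.resize(p[150:310,225:565][:, :],None,fx=2.35,fy=2.35,interpolation=cv2.INTER_CUBIC); cv2.imwrite("pics/crop1.png",a[:,:,::-1])
E
```

```text
table z 0.0013874473207919433
ell tile 766 rect [566.2 326.8] [103.5 103.6] 89.6 z [ 7.2 13.8 17.1] mean [569.7 327.9  13.5]
ell bar 45 rect [568.9 328.8] [21.5 10.2] 29.5 z [33.2 41.5 44.2] mean [568.3 328.3  40.5]
duo1 tile 492 rect [568.5 194.2] [78.9 87.3] 10.4 z [ 8.  13.4 17.2] mean [568.  194.2  13.3]
duo1 bar 43 rect [568.3 194.1] [ 9.9 21.2] 33.1 z [35.  41.5 45.8] mean [567.9 193.8  41.2]
duo2 tile 487 rect [430.9 322.7] [ 70.4 100.1] 0.5 z [ 8.8 13.7 17.4] mean [430.7 323.5  13.5]
duo2 bar 43 rect [430.2 323.4] [ 9.5 21.3] 20.4 z [33.9 42.  45.1] mean [430.2 322.9  40.9]
uno1 tile 199 rect [680.  203.8] [42.7 53.3] 6.6 z [ 7.5 13.8 17.6] mean [678.  200.1  13.5]
uno1 bar 48 rect [679.5 200.7] [10.5 21.4] 12.8 z [29.5 40.9 44.9] mean [678.8 200.5  40.2]
uno2 tile 208 rect [670.1 -74. ] [61.4 64. ] 3.1 z [ 6.5 13.3 16.6] mean [668.1 -70.7  12.9]
uno2 bar 51 rect [668.8 -71.5] [20.6 10.3] 42.3 z [32.3 41.7 44.8] mean [668.4 -70.8  40.5]
capA 380 rect [ 427.6 -194.8] [41.7 46.4] 56.2 z [58.1 63.5 67. ] mean [ 428.3 -193.8   63.2]
capB 401 rect [ 398.2 -306.4] [43.  46.2] 61.5 
[... 527 characters left out ...]
571. 195.  -1.] [307. 220.]
duo_a 0.84 [429. 322.  -4.] [254. 277.]
duo_a 0.76 [334. 193.   6.] [306. 317.]
uno_a 0.78 [666. -69.   3.] [414. 182.]
uno_a 0.73 [ 609. -262.   39.] [498. 204.]
uno_a 0.69 [677. 200.   0.] [305. 177.]
cap_a 0.91 [ 407. -179.   43.] [465. 289.]
cap_a 0.57 [ 373. -299.   41.] [516. 304.]
rest_a 0.39 [ 428. -190.    0.] [464. 280.]
rest_a 0.34 [ 400. -306.   -6.] [512. 291.]
well0 0.71 [ 573. -342.   35.] [532. 219.]
well0 0.64 [ 609. -262.   39.] [498. 203.]
well1 0.71 [ 573. -342.   35.] [532. 219.]
well1 0.64 [ 609. -262.   39.] [498. 203.]
burner 0.8 [ 592. -297.   -2.] [507. 213.]
tray 0.84 [473.  10.   2.] [382. 260.]
tray 0.68 [ 376. -297.   44.] [516. 303.]
```

View pics/crop1.png

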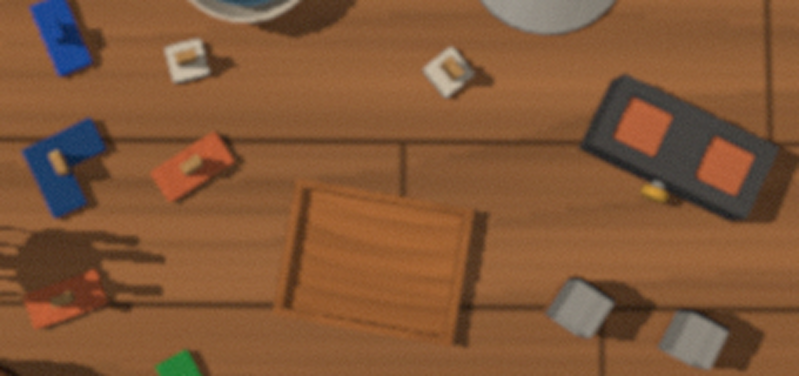

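```bash
python3 -m creep '[{"tz":-140},{"tz":-140},{"tz":-140},{"tz":-140}]'
python3 -m creep '[{"tx":-35,"ty":-20,"tz":0},{"tx":-70,"ty":-40},{"tx":-105,"ty":-60},{"tx":-140,"ty":-80},{"tx":-140,"ty":-80}]'
python3 -m creep '[{"tx":-142,"ty":-83},{"tx":-142,"ty":-83},{"tx":-142,"ty":-83},{"tx":-142,"ty":-83},{"tx":-142,"ty":-83}]'
python3 - <<'E'
from lib import *
o=get_obs(); print(o["time_s"],np.round(o["qpos"],2),np.round(o["tool_pos"],4),np.round(o["tool_rot"],2))
E
```

```text
0.6 [-74.14  18.39  -4.02  83.11   1.29  78.54  -3.26] [0.1689 0.6277 0.2226] [179.99   0.   164.95]validation failed for argument at $[0]...
validation failed for argument at $[0]...
validation failed for argument at $[0]...
```

```bash
python3 -m creep '[{"wx":0,"wy":0,"wz":0,"tx":0,"ty":0,"tz":-140,"gripper":1},{"wx":0,"wy":0,"wz":0,"tx":0,"ty":0,"tz":-140,"gripper":1},{"wx":0,"wy":0,"wz":0,"tx":0,"ty":0,"tz":-140,"gripper":1},{"wx":0,"wy":0,"wz":0,"tx":0,"ty":0,"tz":-140,"gripper":1}]'
python3 -m creep '[{"wx":0,"wy":0,"wz":0,"tx":-142,"ty":-83,"tz":0,"gripper":1},{"wx":0,"wy":0,"wz":0,"tx":-142,"ty":-83,"tz":0,"gripper":1},{"wx":0,"wy":0,"wz":0,"tx":-142,"ty":-83,"tz":0,"gripper":1},{"wx":0,"wy":0,"wz":0,"tx":-142,"ty":-83,"tz":0,"gripper":1},{"wx":0,"wy":0,"wz":0,"tx":-142,"ty":-83,"tz":0,"gripper":1}]'
python3 - <<'E'
from lib import *
o=get_obs(); print(o["time_s"],np.round(o["qpos"],2),np.round(o["tool_pos"],4),np.round(o["tool_rot"],2))
E
```

```text
time_s: 0.93
tool_pos: [0.1692, 0.6291, 0.37]
tool_rot: [179.4, -0.0, 164.9]
force: [-0.6, -0.6, 0.6]
grip_width: 0.0871
grasp_force: 0.0
time_s: 1.35
tool_pos: [0.2936, 0.5037, 0.3639]
tool_rot: [-180.0, 0.4, 164.1]
force: [0.6, 0.3, 0.6]
grip_width: 0.0873
grasp_force: 0.0
1.35 [-63.9    8.47   1.51  79.25   0.12  92.22  11.72] [0.2936 0.5037 0.3639] [-179.99    0.35  164.12]
```

```bash
python3 -m creep '[{"wx":0,"wy":0,"wz":0,"tx":-160,"ty":-114,"tz":0,"gripper":1},{"wx":0,"wy":0,"wz":0,"tx":-160,"ty":-114,"tz":0,"gripper":1},{"wx":0,"wy":0,"wz":0,"tx":-160,"ty":-114,"tz":0,"gripper":1},{"wx":0,"wy":0,"wz":0,"tx":-160,"ty":-114,"tz":0,"gripper":1},{"wx":0,"wy":0,"wz":0,"tx":-160,"ty":-114,"tz":0,"gripper":1}]'|sed -n 1,3p
python3 -m creep '[{"wx":0,"wy":0,"wz":0,"tx":-115,"ty":-81,"tz":0,"gripper":1},{"wx":0,"wy":0,"wz":0,"tx":-115,"ty":-81,"tz":0,"gripper":1},{"wx":0,"wy":0,"wz":0,"tx":-115,"ty":-81,"tz":0,"gripper":1},{"wx":0,"wy":0,"wz":0,"tx":-115,"ty":-81,"tz":0,"gripper":1},{"wx":0,"wy":0,"wz":0,"tx":-115,"ty":-81,"tz":0,"gripper":1}]'|sed -n 1,3p
python3 -m creep '[{"wx":0,"wy":0,"wz":0,"tx":-60,"ty":-190,"tz":0,"gripper":1},{"wx":0,"wy":0,"wz":0,"tx":-60,"ty":-190,"tz":0,"gripper":1},{"wx":0,"wy":0,"wz":0,"tx":-60,"ty":-190,"tz":0,"gripper":1},{"wx":0,"wy":0,"wz":0,"tx":-60,"ty":-190,"tz":0,"gripper":1},{"wx":0,"wy":0,"wz":0,"tx":-60,"ty":-190,"tz":0,"gripper":1}]'|sed -n 1,3p
python3 -m creep '[{"wx":0,"wy":0,"wz":7,"tx":-35,"ty":-150,"tz":0,"gripper":1},{"wx":0,"wy":0,"wz":14,"tx":-35,"ty":-150,"tz":0,"gripper":1},{"wx":0,"wy":0,"wz":19,"tx":-35,"ty":-150,"tz":0,"gripper":1},{"wx":0,"wy":0,"wz":19,"tx":-35,"ty":-150,"tz":0,"gripper":1},{"wx":0,"wy":0,"wz":19,"tx":-35,"ty":-150,"tz":0,"gripper":1}]'|sed -n 1,3p
python3 - <<'E'
from lib import *
o=get_obs(); print(o["time_s"],np.round(o["qpos"],2),np.round(o["tool_pos"],4),np.round(o["tool_rot"],2))
E
```

```text
time_s: 1.77
tool_pos: [0.4119, 0.3553, 0.3631]
tool_rot: [180.0, 0.1, 164.7]
time_s: 2.18
tool_pos: [0.5026, 0.2453, 0.3628]
tool_rot: [-179.9, 0.1, 164.4]
time_s: 2.6
tool_pos: [0.5075, 0.0496, 0.3631]
tool_rot: [180.0, 0.0, 164.9]
time_s: 3.02
tool_pos: [0.5016, -0.1091, 0.3634]
tool_rot: [-179.9, 0.1, 145.4]
3.0167 [-25.67  -1.48  34.41  89.54   0.95  91.58  64.12] [ 0.5016 -0.1091  0.3634] [-1.7995e+02  1.4000e-01  1.4536e+02]
```

```bash
cat > fk.py <<'E'
import numpy as np, itertools
from scipy.spatial.transform import Rotation as Ro
from scipy.optimize import least_squares
D=[([-74.134,18.4346,-4.0176,83.168,1.295,78.542,-3.26],[.16876,.62718,.22157],[-179.9,.005,164.945]),
([-63.9,8.47,1.51,79.25,.12,92.22,11.72],[.2936,.5037,.3639],[-179.99,.35,164.12]),
([-25.67,-1.48,34.41,89.54,.95,91.58,64.12],[.5016,-.1091,.3634],[-179.95,.14,145.36])]
def fk(q,P,s,o7=0,all=False):
    q=np.array(q)*np.r_[s[0],1,s[1],1,s[2],1,s[3]]; q[6]+=o7
    h,L1,e1,L2,e2,L3,e3=P
    R=Ro.from_euler('z',q[0],degrees=True); p=np.array([0,0,h]); pts=[p]
    R=R*Ro.from_euler('y',q[1],degrees=True)*Ro.from_euler('z',q[2],degrees=True); p=p+R.apply([e1,0,L1]); pts.append(p)
    R=R*Ro.from_euler('y',q[3],degrees=True)*Ro.from_euler('z',q[4],degrees=True); p=p+R.apply([e2,0,L2]); pts.append(p)
    R=R*Ro.from_euler('y',q[5],degrees=True)*Ro.from_euler('z',q[6],degrees=True); p=p+R.apply([0,0,L3]) + 0*e3
    return (p,R,pts) if all else (p,R)
if __name__=="__main__":
  for s in itertools.product([1,-1],repeat=4):
   for o7 in (0,90,180,-90):
    e=max((Ro.from_euler('xyz',d[2],degrees=True).inv()*fk(d[0],[0]*7,s,o7)[1]).magnitude()*57.3 for d in D)
    if e<12: 
        f=lambda P:np.r_[np.concatenate([fk(d[0],P,s,o7)[0]-d[1] for d in D]),(P-[.3,.35,0,.35,0,.25,0])*1e-3]
        r=least_squares(f,[.3,.35,0,.35,0,.25,0]); print(s,o7,round(e,2),np.round(r.x,4),np.abs(r.fun[:9]).max())
E
python3 fk.py; ls .; python3 -c "
from cell import env,optics; print([a for a in dir(env) if a[0]!='_'],[a for a in dir(optics) if a[0]!='_'])"
```

```text
(-1, -1, 1, -1) 90 2.59 [-0.7328  0.4101  0.006   0.5177 -0.0255 -0.646   0.    ] 0.026607513042925857
(-1, -1, -1, -1) 90 0.01 [ 5.2495e+00  4.9190e-01 -3.4000e-03  5.1290e-01 -1.7900e-02  5.4107e+00
  0.0000e+00] 0.025439938229141396
fk.py
lib.py
pics
side0d.npy
top0d.npy
['PlanningError', 'grip_depth', 'sign_off'] ['camera_info', 'read_camera']
```

```bash
G='import sys;sys.path.insert(0,".")
from lib import *
o=get_obs(); print(repr((np.round(o["qpos"],3).tolist(),np.round(o["tool_pos"],5).tolist(),np.round(o["tool_rot"],3).tolist())))'
python3 -m creep '[{"wx":0,"wy":7,"wz":0,"tx":0,"ty":0,"tz":0,"gripper":1},{"wx":0,"wy":14,"wz":0,"tx":0,"ty":0,"tz":0,"gripper":1},{"wx":0,"wy":21,"wz":0,"tx":0,"ty":0,"tz":0,"gripper":1},{"wx":0,"wy":28,"wz":0,"tx":0,"ty":0,"tz":0,"gripper":1},{"wx":0,"wy":28,"wz":0,"tx":0,"ty":0,"tz":0,"gripper":1}]'|sed -n 2,3p; python3 -c "$G"
python3 -m creep '[{"wx":0,"wy":-7,"wz":0,"tx":0,"ty":0,"tz":0,"gripper":1},{"wx":0,"wy":-14,"wz":0,"tx":0,"ty":0,"tz":0,"gripper":1},{"wx":0,"wy":-21,"wz":0,"tx":0,"ty":0,"tz":0,"gripper":1},{"wx":0,"wy":-28,"wz":0,"tx":0,"ty":0,"tz":0,"gripper":1},{"wx":0,"wy":-35,"wz":0,"tx":0,"ty":0,"tz":0,"gripper":1}]'|sed -n 2,3p; python3 -c "$G"
python3 -m creep '[{"wx":0,"wy":-7,"wz":0,"tx":0,"ty":0,"tz":0,"gripper":1},{"wx":0,"wy":-14,"wz":0,"tx":0,"ty":0,"tz":0,"gripper":1},{"wx":0,"wy":-21,"wz":0,"tx":0,"ty":0,"tz":0,"gripper":1},{"wx":0,"wy":-28,"wz":0,"tx":0,"ty":0,"tz":0,"gripper":1},{"wx":0,"wy":-35,"wz":0,"tx":0,"ty":0,"tz":0,"gripper":1}]'|sed -n 2,3p; python3 -c "$G"
```

```text
tool_pos: [0.5039, -0.1029, 0.3585]
tool_rot: [-179.7, -28.5, 145.7]
([-5.092, 22.295, 28.746, 70.441, -16.91, 117.664, 76.031], [0.50393, -0.10287, 0.35846], [-179.736, -28.543, 145.674])
tool_pos: [0.5039, -0.1004, 0.3637]
tool_rot: [179.9, 7.4, 146.1]
([-19.796, -6.889, 23.205, 94.563, 6.381, 85.31, 59.317], [0.50387, -0.1004, 0.36372], [179.866, 7.429, 146.06])
tool_pos: [0.5151, -0.0955, 0.3607]
tool_rot: [-179.9, 27.5, 146.3]
([5.532, -17.174, -7.3, 108.059, 14.714, 66.948, 51.231], [0.51511, -0.09552, 0.36068], [-179.886, 27.454, 146.273])
```

```bash
cat > fk.py <<'E'
import numpy as np
from scipy.spatial.transform import Rotation as Ro
from scipy.optimize import least_squares
D=[([-74.134,18.4346,-4.0176,83.168,1.295,78.542,-3.26],[.16876,.62718,.22157]),
([-63.9,8.47,1.51,79.25,.12,92.22,11.72],[.2936,.5037,.3639]),
([-25.67,-1.48,34.41,89.54,.95,91.58,64.12],[.5016,-.1091,.3634]),
([-5.092, 22.295, 28.746, 70.441, -16.91, 117.664, 76.031], [0.50393, -0.10287, 0.35846]),
([-19.796, -6.889, 23.205, 94.563, 6.381, 85.31, 59.317], [0.50387, -0.1004, 0.36372]),
([5.532, -17.174, -7.3, 108.059, 14.714, 66.948, 51.231], [0.51511, -0.09552, 0.36068])]
S=np.array([-1,1,-1,1,-1,1,-1])
E=lambda a,x:Ro.from_euler(a,x,degrees=True)
def fk(q,P):
    q=np.asarray(q)*S
    h,e0,L1,e1,e2,L2,e3,L3,e4,b=P
    R=E('z',q[0]); p=R.apply([e0,0,h])
    R=R*E('y',q[1])*E('z',q[2]); p=p+R.apply([e1,0,L1])
    R=R*E('y',q[3]); p=p+R.apply([e2,0,0])
    R=R*E('z',q[4]); p=p+R.apply([e3,0,L2])
    R=R*E('y',q[5]); p=p+R.apply([e4,0,L3])
    R=R*E('z',q[6]+90)
    return p,R
P0=np.array([.3,0,.35,0,0,.35,0,.25,0,0])
def fit():
    f=lambda P:np.r_[np.concatenate([fk(d[0],P)[0]-d[1] for d in D]),(P-P0)*2e-3]
    return least_squares(f,P0)
if __name__=="__main__":
    r=fit(); print(np.round(r.x,4),np.round(np.abs(r.fun[:3*len(D)]).reshape(-1,3)*1000,1))
E
python3 fk.py
```

```text
[ 0.341  -0.0472  0.5111 -0.0105  0.0528  0.5662  0.0496  0.4013 -0.0039
  0.    ] [[30.8  0.6  7.5]
 [17.6 19.8  3.1]
 [ 0.4  2.9  1.2]
 [ 0.7 11.2  1.3]
 [ 0.9  2.   1.3]
 [ 0.8  8.9  0.6]]
```

```bash
sed -i 's/h,e0,L1,e1,e2,L2,e3,L3,e4,b=P/h,e0,L1,e1,e2,L2,e3,L3,e4,b,y1,y2,y3,y4=P/; s/\[e0,0,h\]/[e0,b,h]/; s/\[e1,0,L1\]/[e1,y1,L1]/; s/\[e2,0,0\]/[e2,y2,0]/; s/\[e3,0,L2\]/[e3,y3,L2]/; s/\[e4,0,L3\]/[e4,y4,L3]/; s/.25,0,0\])/.25,0,0,0,0,0,0])/' fk.py; python3 fk.py
```

```text
[ 2.494e-01 -0.000e+00  4.674e-01  6.000e-04 -5.000e-04  5.124e-01
  4.000e-04  3.682e-01 -3.000e-04 -1.540e-02 -5.900e-03 -5.900e-03
  3.000e-04  3.000e-04] [[0. 0. 0.]
 [0. 0. 0.]
 [0. 0. 0.]
 [0. 0. 0.]
 [0. 0. 0.]
 [0. 0. 0.]]
```

```bash
cat >> fk.py <<'E'
PF=fit().x
LO=np.array([-163.9,-17.2,-79.2,3.3,-89.1,5.5,-154.2]);HI=np.array([163.9,119.8,71.1,140.2,269.1,117.6,154.2])
def ik(p,R,n=12,seed=None):
    rng=np.random.default_rng(0); best=None
    az=-np.degrees(np.arctan2(p[1],p[0]))
    for k in range(n):
        x0=seed if (k==0 and seed is not None) else np.clip(np.array([az,30,0,90,rng.choice([0,90,180]),60,0])+rng.normal(0,40,7),LO+1,HI-1)
        def f(q):
            pp,RR=fk(q,PF); return np.r_[(pp-p)*10,(R.inv()*RR).as_rotvec(),(q-(LO+HI)/2)*1e-5]
        r=least_squares(f,x0,bounds=(LO,HI)); e=np.linalg.norm(r.fun[:6])
        if best is None or e<best[0]-1e-3: best=(e,r.x)
        if best[0]<.01: break
    return best
def tool(zdir,ydir):
    z=np.array(zdir)/np.linalg.norm(zdir); y=np.array(ydir); x=np.cross(y,z); return Ro.from_matrix(np.c_[x,y,z])
E
cat > plan1.py <<'E'
from fk import *
Z=np.array([0,0,1.])
cs={'A':((.428,-.194),-33.8),'B':((.398,-.306),-28.5)}
W={'1':(.6094,-.260),'0':(.5706,-.341)}
u=lambda d:np.array([np.cos(np.radians(d)),np.sin(np.radians(d)),0])
gd=.019
for a in (0,15,30,45,60,75):
  s=np.radians(a); out=[]
  for k,(c,psi) in cs.items():
    d0=-np.sin(s)*u(psi)-np.cos(s)*Z
    out.append((k,min(((lambda b:(round(b[0],3),np.round(b[1]).astype(int).tolist()))(ik(np.r_[c,.045]+gd*d0,tool(d0,sg*u(psi+90)),8)) for sg in(1,-1)),key=lambda t:t[0])))
  for k,c in W.items():
   for yw in (-25.5,64.5,-115.5):
    d1=np.cos(s)*u(yw)-np.sin(s)*Z
    out.append((k,yw,min(((lambda b:(round(b[0],3),np.round(b[1]).astype(int).tolist()))(ik(np.r_[c,.070]+gd*d1,tool(d1,sg*u(yw+90)),8)) for sg in(1,-1)),key=lambda t:t[0])))
  print(a,*out,sep="\n  ")
E
timeout 500 python3 plan1.py
```

```text
0
  ('A', (np.float64(0.0), [30, 8, -9, 120, 2, 52, 76]))
  ('B', (np.float64(0.0), [45, 12, -11, 116, 3, 53, 94]))
  ('1', -25.5, (np.float64(0.0), [23, 45, -7, 137, 173, 92, -85]))
  ('1', 64.5, (np.float64(0.0), [68, 66, -27, 78, -52, 92, -135]))
  ('1', -115.5, (np.float64(0.0), [-9, 64, 5, 74, 62, 108, -52]))
  ('0', -25.5, (np.float64(0.0), [32, 44, 0, 137, 186, 91, -90]))
  ('0', 64.5, (np.float64(0.0), [71, 69, -26, 70, -48, 99, -138]))
  ('0', -115.5, (np.float64(0.0), [-5, 61, 7, 82, 65, 102, -54]))
15
  ('A', (np.float64(0.0), [46, 21, -27, 108, 6, 68, 73]))
  ('B', (np.float64(0.0), [56, 25, -27, 103, 12, 71, 86]))
  ('1', -25.5, (np.float64(0.0), [32, 29, -16, 140, 170, 64, -80]))
  ('1', 64.5, (np.float64(0.0), [20, 63, 44, 84, 269, 118, -123]))
  ('1', -115.5, (np.float64(0.0), [-6, 55, 1, 78, 57, 100, -51]))
  ('0', -25.5, (np.float64(0.0), [40, 28, -9, 139, 187, 62, -87]))
  ('0', 64.5, (np.float64(0.0), [66, 59, -18, 75, -47, 93, -137]))
  ('0', -115.5, (np.float64(0.0), [-1, 52, 3, 85, 60, 93, -51]))
30
  ('A', (np.float64(0.0), [56, 37, -41, 96, 14, 85, 66]))
  ('
[... 1310 characters left out ...]
.float64(0.0), [90, 30, -70, 116, 55, 31, 52]))
  ('0', 64.5, (np.float64(0.0), [38, 34, 6, 87, -34, 73, -147]))
  ('0', -115.5, (np.float64(0.0), [19, 31, -8, 92, 36, 69, -29]))
75
  ('A', (np.float64(0.127), [35, 58, -12, 72, -3, 118, 77]))
  ('B', (np.float64(0.189), [20, 59, 19, 69, -3, 118, 104]))
  ('1', -25.5, (np.float64(0.0), [62, 27, -51, 104, 32, 47, 62]))
  ('1', 64.5, (np.float64(0.0), [78, 58, -79, 90, 44, 73, 151]))
  ('1', -115.5, (np.float64(0.0), [24, 30, -14, 90, 24, 67, -25]))
  ('0', -25.5, (np.float64(0.0), [78, 32, -61, 104, 38, 49, 66]))
  ('0', 64.5, (np.float64(0.0), [21, 31, 21, 90, -27, 67, -154]))
  ('0', -115.5, (np.float64(0.0), [30, 28, -12, 92, 23, 64, -17]))
```

```bash
cat >> fk.py <<'E'
Z=np.array([0,0,1.])
u=lambda d:np.array([np.cos(np.radians(d)),np.sin(np.radians(d)),0])
def pick(c,psi,a,z=.048,off=.004):
    s=np.radians(a); d=-np.sin(s)*u(psi)-np.cos(s)*Z
    return np.r_[c,z]+off*u(psi)+.019*d, tool(d,u(psi+90))
def place(c,yw,a,lift=0,off=.004):
    s=np.radians(a); d=np.cos(s)*u(yw)-np.sin(s)*Z
    return np.r_[c,.039+.023+off+lift]-.006*u(yw)+.019*d, tool(d,u(yw+90))
def need(p,R,show=True):
    from cell import get_obs
    o=get_obs(); R0=Ro.from_euler('xyz',o["tool_rot"],degrees=True); d=p-o["tool_pos"]
    print("t=%.1f q"%o["time_s"],np.round(o["qpos"],0).astype(int).tolist(),"rotvec",np.round(np.degrees((R0.inv()*R).as_rotvec()),1),"t(now axes)",np.round(R0.inv().apply(d)*1000,1),"t(target axes)",np.round(R.inv().apply(d)*1000,1))
E
cat > plan2.py <<'E'
from fk import *
import sys
a=40
pB=pick((.3984,-.3055),-28.5,a); pA=pick((.428,-.1945),-33.8,a)
for nm,(pp,RR) in dict(B=pB,A=pA).items():
    up=pp+[0,0,.12]
    w=(.5706,-.341) if nm=='B' else (.6094,-.260)
    e,q=ik(pp,RR,20); print(nm,"pick",round(e,3),np.round(q))
    f,Rf=place(w,-115.5,a,.08)
    rel=RR.inv()*Rf; print("  rel rotvec",np.round(np.degrees(rel.as_rotvec()),1),np.degrees(rel.magnitude()))
    for k in np.linspace(0,1,7):
        e,q=ik(up*(1-k)+f*k,RR*Ro.from_rotvec(rel.as_rotvec()*k),1,q); print("  ",round(e,3),np.round(q).astype(int))
    e,q=ik(f-[0,0,.08],Rf,1,q); print("  place",round(e,3),np.round(q).astype(int))
need(pB[0]+[0,0,.1],pB[1])
E
python3 plan2.py
```

```text
B pick 0.0 [ 57.  47. -37.  83.  21. 100.  77.]
  rel rotvec [  8.3 -70.7  94.5] 118.28333029914586
   0.0 [ 54  37 -32  79  15 109  82]
   0.0 [ 48  30 -24  83  12  98  69]
   0.0 [ 40  24 -16  88  14  88  53]
   0.0 [ 31  21 -11  92  20  80  33]
   0.0 [22 21 -9 94 29 77  9]
   0.0 [ 15  26  -6  93  40  78 -15]
   0.0 [  8  33  -3  88  48  84 -37]
  place 0.0 [  8  39  -3  90  49  80 -42]
A pick 0.0 [ 55.  46. -43.  88.  15.  96.  64.]
  rel rotvec [  7.8 -73.   88.9] 115.3294116262396
   0.0 [ 50  34 -35  84   6 105  69]
   0.0 [ 42  27 -25  87   6  96  58]
   0.0 [ 33  22 -18  90   9  88  42]
   0.0 [ 25  21 -15  92  17  82  22]
   0.0 [ 17  23 -12  92  28  81   0]
   0.0 [  9  28 -10  89  38  84 -22]
   0.0 [  3  37  -6  82  46  91 -40]
  place 0.0 [  3  42  -6  84  47  86 -45]
t=4.3 q [6, -17, -7, 108, 15, 67, 51] rotvec [ 0.5 67.4 -5.6] t(now axes) [  94.7 -239.8  207.3] t(target axes) [-138.  -240.2  180.9]
```

```bash
python3 -m creep '[{"wx":0,"wy":7,"wz":-0.6,"tx":8,"ty":-24,"tz":18,"gripper":1},{"wx":0,"wy":14,"wz":-1.2,"tx":16,"ty":-48,"tz":36,"gripper":1},{"wx":0,"wy":21,"wz":-1.8,"tx":24,"ty":-72,"tz":54,"gripper":1},{"wx":0,"wy":28,"wz":-2.4,"tx":32,"ty":-96,"tz":72,"gripper":1},{"wx":0,"wy":34,"wz":-3,"tx":40,"ty":-120,"tz":90,"gripper":1}]'|sed -n 2,3p; python3 plan2.py|tail -1
```

```text
tool_pos: [0.4524, -0.2018, 0.2616]
tool_rot: [-179.4, -7.0, 148.8]
t=4.7 q [11, 4, 11, 96, -1, 87, 81] rotvec [ 0.5 33.  -2.6] t(now axes) [ -14.8 -115.7  128.5] t(target axes) [ -77.6 -116.9  102.2]
```

```bash
python3 -m creep '[{"wx":0,"wy":7,"wz":-0.6,"tx":-3,"ty":-23,"tz":26,"gripper":1},{"wx":0,"wy":14,"wz":-1.2,"tx":-6,"ty":-46,"tz":52,"gripper":1},{"wx":0,"wy":21,"wz":-1.8,"tx":-9,"ty":-69,"tz":78,"gripper":1},{"wx":0,"wy":28,"wz":-2.4,"tx":-12,"ty":-92,"tz":104,"gripper":1},{"wx":0,"wy":33,"wz":-2.6,"tx":-15,"ty":-116,"tz":128,"gripper":1}]'|sed -n 2,3p; python3 plan2.py|tail -1;python3 -m creep '[{"wx":0,"wy":0,"wz":0,"tx":0,"ty":0,"tz":0,"gripper":1}]'|sed -n 2,3p; python3 plan2.py|tail -1
```

```text
tool_pos: [0.3917, -0.3017, 0.1312]
tool_rot: [179.4, -40.2, 151.7]
t=5.1 q [22, 35, 15, 81, -3, 104, 100] rotvec [ 0.4 -0.2  0.1] t(now axes) [ 1.8 -0.2 -1.4] t(target axes) [ 1.8 -0.2 -1.4]
tool_pos: [0.3853, -0.3035, 0.1204]
tool_rot: [180.0, -41.3, 151.0]
t=5.2 q [22, 36, 15, 82, -3, 104, 100] rotvec [ 0.4 -1.3 -0.4] t(now axes) [  5.5   4.6 -12.6] t(target axes) [  5.1   4.5 -12.8]
```

```bash
echo 'need(*pB)' >> plan2.py
python3 -m creep '[{"wx":0,"wy":0,"wz":0,"tx":0,"ty":0,"tz":0,"gripper":1},{"wx":0,"wy":0,"wz":0,"tx":0,"ty":0,"tz":0,"gripper":1},{"wx":0,"wy":0,"wz":0,"tx":0,"ty":0,"tz":0,"gripper":1}]'|sed -n 2,4p; python3 plan2.py|tail -2
```

```text
tool_pos: [0.3925, -0.3015, 0.1363]
tool_rot: [179.5, -39.5, 151.6]
force: [0.0, 0.4, -0.3]
t=5.4 q [22, 35, 15, 81, -3, 104, 100] rotvec [0.4 0.5 0.1] t(now axes) [-1.  -0.7  2.9] t(target axes) [-1.  -0.7  2.9]
t=5.4 q [22, 35, 15, 81, -3, 104, 100] rotvec [0.4 0.5 0.1] t(now axes) [-64.6  -1.3  80. ] t(target axes) [-65.3  -0.7  79.5]
```

```bash
python3 -m creep '[{"wx":0,"wy":0,"wz":0,"tx":-13,"ty":0,"tz":16,"gripper":1},{"wx":0,"wy":0,"wz":0,"tx":-26,"ty":-1,"tz":32,"gripper":1},{"wx":0,"wy":0,"wz":0,"tx":-39,"ty":-1,"tz":48,"gripper":1},{"wx":0,"wy":0,"wz":0,"tx":-52,"ty":-1,"tz":64,"gripper":1},{"wx":0,"wy":0,"wz":0,"tx":-52,"ty":-1,"tz":64,"gripper":1}]'|sed -n 2,4p
python3 -m creep '[{"wx":0,"wy":0,"wz":0,"tx":-7,"ty":0,"tz":8,"gripper":1},{"wx":0,"wy":0,"wz":0,"tx":-13,"ty":0,"tz":16,"gripper":1},{"wx":0,"wy":0,"wz":0,"tx":-13,"ty":0,"tz":16,"gripper":1},{"wx":0,"wy":0,"wz":0,"tx":-13,"ty":0,"tz":16,"gripper":1}]'|sed -n 2,4p; python3 plan2.py|tail -1
python3 - <<'E'
from lib import *
p,_=optics.read_camera("side"); cv2.imwrite("pics/s1.png",cv2.resize(p[240:440,300:560],None,fx=3,fy=3)[:,:,::-1])
E
```

```text
tool_pos: [0.3899, -0.3005, 0.0516]
tool_rot: [179.5, -39.7, 151.6]
force: [-0.5, 0.8, -0.3]
tool_pos: [0.3893, -0.3022, 0.0313]
tool_rot: [179.6, -39.8, 151.4]
force: [-0.6, 0.2, -0.3]
t=6.2 q [23, 41, 15, 84, -4, 95, 100] rotvec [ 0.5  0.2 -0.1] t(now axes) [ 0.3  1.4 -2.5] t(target axes) [ 0.3  1.4 -2.5]
```

View pics/s1.png

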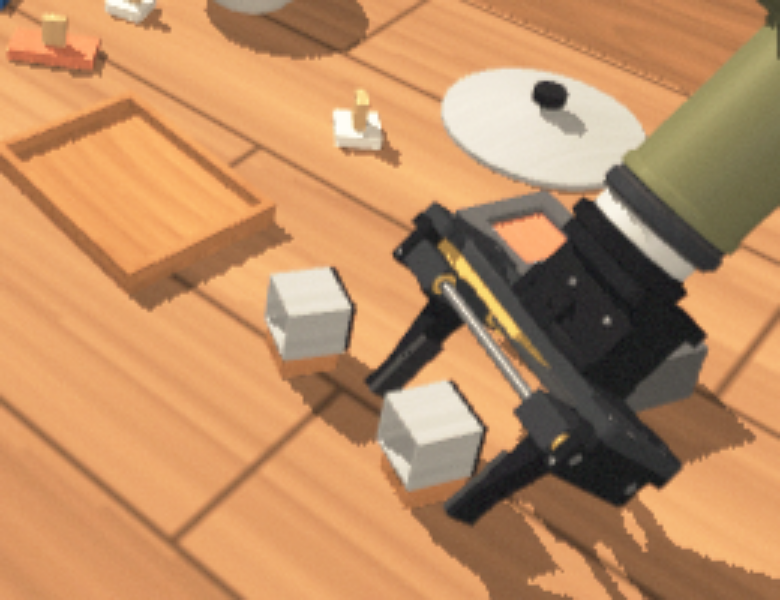

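Fingers straddle cap B (crop 430,440) with the arm leaning out clear of everything. I'll close and lift.

```bash
python3 -m creep '[{"wx":0,"wy":0,"wz":0,"tx":0,"ty":1,"tz":-1,"gripper":-1},{"wx":0,"wy":0,"wz":0,"tx":0,"ty":1,"tz":-1,"gripper":-1},{"wx":0,"wy":0,"wz":0,"tx":0,"ty":1,"tz":-1,"gripper":-1},{"wx":0,"wy":0,"wz":0,"tx":0,"ty":1,"tz":-1,"gripper":-1},{"wx":0,"wy":0,"wz":0,"tx":0,"ty":1,"tz":-1,"gripper":-1}]' 20|sed -n 2,9p
python3 -m creep '[{"wx":0,"wy":0,"wz":0,"tx":0,"ty":0,"tz":0,"gripper":-1},{"wx":0,"wy":0,"wz":0,"tx":0,"ty":0,"tz":0,"gripper":-1}]' 20|sed -n 4,9p
python3 -m creep '[{"wx":0,"wy":0,"wz":0,"tx":13,"ty":0,"tz":-16,"gripper":-1},{"wx":0,"wy":0,"wz":0,"tx":26,"ty":0,"tz":-32,"gripper":-1},{"wx":0,"wy":0,"wz":0,"tx":45,"ty":0,"tz":-55,"gripper":-1},{"wx":0,"wy":0,"wz":0,"tx":65,"ty":0,"tz":-80,"gripper":-1},{"wx":0,"wy":0,"wz":0,"tx":75,"ty":0,"tz":-92,"gripper":-1}]' 20|sed -n 2,9p
cat > plan3.py <<'E'
from fk import *
import sys
w={'0':(.5706,-.341),'1':(.6094,-.260)}[sys.argv[1]]
need(*place(w,-115.5,40,float(sys.argv[2])))
E
python3 plan3.py 0 .09
```

```text
tool_pos: [0.3901, -0.3018, 0.0314]
tool_rot: [179.6, -39.8, 151.4]
force: [-0.7, 0.5, 0.7]
grip_width: 0.0612
grasp_force: 0.0
force: [-0.0, -0.3, -0.2]
grip_width: 0.0481
grasp_force: 0.0
tool_pos: [0.3917, -0.3037, 0.1533]
tool_rot: [179.7, -39.6, 151.3]
force: [0.4, -0.6, -0.7]
grip_width: 0.0404
grasp_force: 20.0
t=7.2 q [22, 34, 16, 80, -3, 106, 100] rotvec [  8.8 -70.8  94. ] t(now axes) [-141.1   45.2 -104.3] t(target axes) [ 29.6 177.5 -20.6]
```

Run:
```python
from lib import *
p,W=cloud("side"); o=get_obs(); x,y=map(int,proj("side",o["tool_pos"])); print(x,y)
cv2.imwrite("pics/s2.png",cv2.resize(p[y-80:y+80,x-100:x+100],None,fx=4,fy=4)[:,:,::-1])
```

```text
451 337
```

View pics/s2.png

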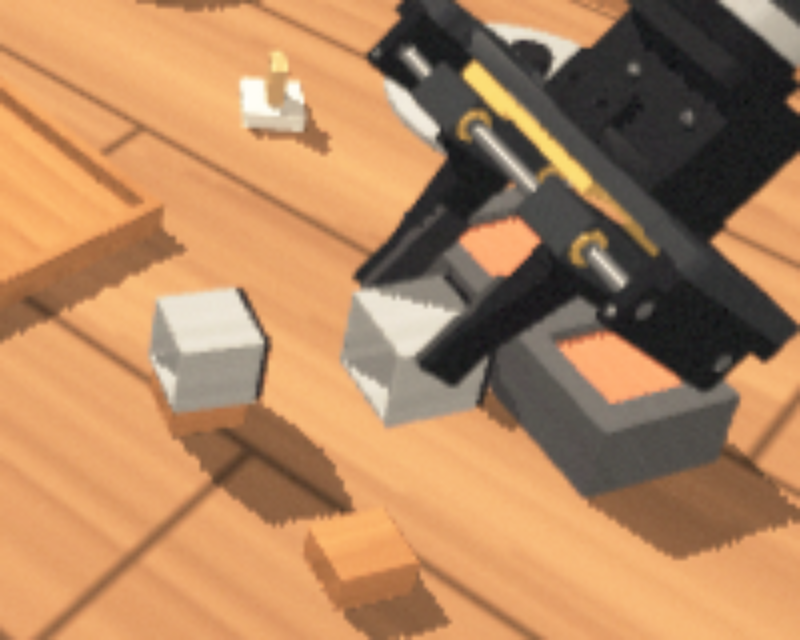

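```bash
cat > cap.py <<'E'
from lib import *
p,W=cloud("side"); o=get_obs(); R=Ro.from_euler('xyz',o["tool_rot"],degrees=True); H=hsv(p)
L=(W-o["tool_pos"])@R.as_matrix()  # tool frame
m=(H[...,1]<60)&(H[...,2]>95)&(np.linalg.norm(np.nan_to_num(L,nan=9),axis=2)<.07)
a=np.radians(40)
P=L[m]; c=-P[:,0]*np.cos(a)-P[:,2]*np.sin(a); v=P[:,0]*np.sin(a)-P[:,2]*np.cos(a)  # c: along cap z, v: cap 'up' (tool lean 40)
print(m.sum(),"c pct",np.round(np.percentile(c*1000,[1,5,50,95,99]),1),"v pct",np.round(np.percentile(v*1000,[1,5,50,95,99]),1))
g=lambda s:(-s[0]*np.cos(a)-s[2]*np.sin(a),s[0]*np.sin(a)-s[2]*np.cos(a))
# top face: points with |lat|<15, high v
t=np.abs(P[:,1])<.012; print("mid lat v",np.round(np.percentile(v[t]*1000,[50,75,90,97]),1))
E
python3 cap.py
```

```text
839 c pct [-12.5 -11.7  -0.   27.1  29.8] v pct [-30.  -28.7  -5.4   9.9  20.7]
mid lat v [ 8.3  9.   9.5 10.1]
```

```bash
cat > plan3.py <<'E'
from fk import *
import sys
w={'0':(.5706,-.341),'1':(.6094,-.260)}[sys.argv[1]]; lift=float(sys.argv[2]); rc,rv=float(sys.argv[3])/1000,float(sys.argv[4])/1000
p,R=place(w,-115.5,40); p=np.r_[w,.039+rc+lift]-rv*u(-115.5)
need(p,R)
E
python3 -m creep '[{"wx":0.5,"wy":-4.2,"wz":5.5,"tx":10,"ty":0,"tz":-12,"gripper":-1},{"wx":1.0,"wy":-8.3,"wz":11.1,"tx":20,"ty":0,"tz":-24,"gripper":-1},{"wx":1.6,"wy":-12.5,"wz":16.6,"tx":30,"ty":0,"tz":-36,"gripper":-1},{"wx":2.1,"wy":-16.7,"wz":22.1,"tx":30,"ty":0,"tz":-36,"gripper":-1},{"wx":2.6,"wy":-20.8,"wz":27.6,"tx":30,"ty":0,"tz":-36,"gripper":-1}]' 40|sed -n 2,3p
python3 -m creep '[{"wx":0.5,"wy":-4.2,"wz":5.5,"tx":0,"ty":0,"tz":0,"gripper":-1},{"wx":1.0,"wy":-8.3,"wz":11.1,"tx":0,"ty":0,"tz":0,"gripper":-1},{"wx":1.6,"wy":-12.5,"wz":16.6,"tx":0,"ty":0,"tz":0,"gripper":-1},{"wx":2.1,"wy":-16.7,"wz":22.1,"tx":0,"ty":0,"tz":0,"gripper":-1},{"wx":2.6,"wy":-20.8,"wz":27.6,"tx":0,"ty":0,"tz":0,"gripper":-1}]' 40|sed -n 2,3p
python3 -m creep '[{"wx":0.5,"wy":-4.2,"wz":5.5,"tx":0,"ty":0,"tz":0,"gripper":-1},{"wx":1.0,"wy":-8.3,"wz":11.1,"tx":0,"ty":0,"tz":0,"gripper":-1},{"wx":1.6,"wy":-12.5,"wz":16.6,"tx":0,"ty":0,"tz":0,"gripper":-1},{"wx":2.1,"wy":-16.7,"wz":22.1,"tx":0,"ty":0,"tz":0,"gripper":-1},{"wx":2.6,"wy":-20.8,"wz":27.6,"tx":0,"ty":0,"tz":0,"gripper":-1}]' 40|sed -n 2,6p
python3 plan3.py 0 .09 12.5 10.2
```

```text
tool_pos: [0.3908, -0.3037, 0.1967]
tool_rot: [-164.5, -14.8, 123.5]
tool_pos: [0.3902, -0.3027, 0.1959]
tool_rot: [-161.5, 13.4, 103.5]
tool_pos: [0.3903, -0.3024, 0.1958]
tool_rot: [-170.3, 40.8, 79.4]
force: [0.4, 0.5, -0.9]
grip_width: 0.0391
grasp_force: 40.0
t=8.6 q [-8, 6, 15, 113, 38, 80, -20] rotvec [ 0.9 -8.2 11.2] t(now axes) [ 39.3 190.7   5.7] t(target axes) [ 75.7 179.4  -5.7]
```

```bash
python3 -m creep '[{"wx":0.4,"wy":-4.1,"wz":5.6,"tx":8,"ty":38,"tz":1,"gripper":-1},{"wx":0.9,"wy":-8.2,"wz":11.2,"tx":16,"ty":76,"tz":2,"gripper":-1},{"wx":0.9,"wy":-8.2,"wz":11.2,"tx":24,"ty":114,"tz":3,"gripper":-1},{"wx":0.9,"wy":-8.2,"wz":11.2,"tx":32,"ty":152,"tz":4,"gripper":-1},{"wx":0.9,"wy":-8.2,"wz":11.2,"tx":39,"ty":190,"tz":6,"gripper":-1}]' 40|sed -n 2,3p
python3 -m creep '[{"wx":0,"wy":0,"wz":0,"tx":0,"ty":0,"tz":0,"gripper":-1},{"wx":0,"wy":0,"wz":0,"tx":0,"ty":0,"tz":0,"gripper":-1},{"wx":0,"wy":0,"wz":0,"tx":0,"ty":0,"tz":0,"gripper":-1}]' 40|sed -n 2,6p
python3 plan3.py 0 .03 12.5 10.2
python3 - <<'E'
from lib import *
p,W=cloud("side"); o=get_obs(); x,y=map(int,proj("side",o["tool_pos"])); print(x,y)
cv2.imwrite("pics/s3.png",cv2.resize(p[y-70:y+70,x-90:x+90],None,fx=4,fy=4)[:,:,::-1])
E
```

```text
tool_pos: [0.5761, -0.3309, 0.1388]
tool_rot: [-179.4, 49.8, 65.2]
tool_pos: [0.5735, -0.3321, 0.1406]
tool_rot: [-179.5, 49.9, 65.0]
force: [-0.4, -0.6, -0.4]
grip_width: 0.0397
grasp_force: 40.0
t=9.2 q [-7, 34, 15, 88, 39, 81, -32] rotvec [-0.1 -0.1  0.3] t(now axes) [45.8  1.6 37.3] t(target axes) [45.9  1.2 37.2]
513 304
```

View pics/s3.png

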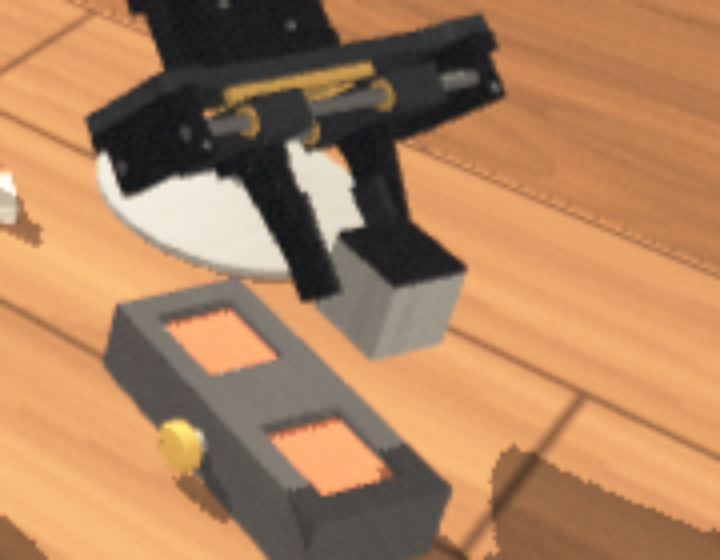

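```bash
cat > cap2.py <<'E'
from lib import *
p,W=cloud("side"); o=get_obs(); H=hsv(p); t=o["tool_pos"]
m=(H[...,1]<60)&(H[...,2]>80)&(np.linalg.norm(np.nan_to_num(W-t,nan=9),axis=2)<.07)&(W[...,2]<t[2]+.05)
P=W[m]-t; th=np.radians(-115.5); d=P[:,:2]@[np.cos(th),np.sin(th)]; x=P[:,:2]@[np.cos(th+np.pi/2),np.sin(th+np.pi/2)]; z=P[:,2]
q=lambda a:np.round(np.percentile(a*1000,[1,3,10,50,90,97,99]),1)
print(m.sum(),"d",q(d),"x",q(x),"z",q(z))
f=d>np.percentile(d,97)-.008; A=np.c_[z[f],np.ones(f.sum())]; print("front face d vs z slope",np.linalg.lstsq(A,d[f],rcond=None)[0])
E
python3 cap2.py
```

```text
610 d [-34.8 -20.7   1.6  31.5  35.   35.5  35.8] x [-29.1 -21.6 -20.6 -18.4  11.3  17.1  18.9] z [-11.8 -11.   -7.8  11.   26.4  29.1  32.3]
front face d vs z slope [0.00647773 0.03370893]
```

```bash
python3 plan3.py 0 .012 12 12; python3 plan3.py 0 0 12 12
```

```text
t=9.3 q [-7, 34, 15, 88, 39, 81, -32] rotvec [-0.  -0.2  0.2] t(now axes) [62.6  1.2 49.2] t(target axes) [62.8  1.  49. ]
t=9.3 q [-7, 34, 15, 88, 39, 81, -32] rotvec [-0.  -0.2  0.2] t(now axes) [71.8  1.3 57. ] t(target axes) [72.   1.  56.7]
```

```bash
python3 -m creep '[{"wx":0,"wy":0,"wz":0,"tx":20,"ty":1,"tz":16,"gripper":-1},{"wx":0,"wy":0,"wz":0,"tx":40,"ty":1,"tz":32,"gripper":-1},{"wx":0,"wy":0,"wz":0,"tx":55,"ty":1,"tz":44,"gripper":-1},{"wx":0,"wy":0,"wz":0,"tx":63,"ty":1,"tz":49,"gripper":-1},{"wx":0,"wy":0,"wz":0,"tx":63,"ty":1,"tz":49,"gripper":-1}]' 40|sed -n 2,6p
python3 plan3.py 0 0 12 12; python3 cap2.py
python3 - <<'E'
from lib import *
p,W=cloud("side"); o=get_obs(); x,y=map(int,proj("side",o["tool_pos"]))
cv2.imwrite("pics/s4.png",cv2.resize(p[y-50:y+60,x-70:x+70],None,fx=5,fy=5)[:,:,::-1])
E
```

```text
tool_pos: [0.5754, -0.3287, 0.0606]
tool_rot: [-179.5, 49.8, 65.1]
force: [-0.2, 0.5, -2.0]
grip_width: 0.0398
grasp_force: 40.0
t=9.8 q [-7, 40, 15, 89, 38, 76, -37] rotvec [-0.1 -0.2  0.4] t(now axes) [6.6 1.  7.1] t(target axes) [6.6 0.9 7. ]
840 d [-56.7 -51.3 -30.1  33.2  54.4  55.2  55.7] x [-41.1 -40.2 -33.1 -19.2  14.   23.3  32.6] z [-41.1 -38.1 -32.   -5.5  22.8  27.7  29.1]
front face d vs z slope [0.00410091 0.05442516]
```

View pics/s4.png

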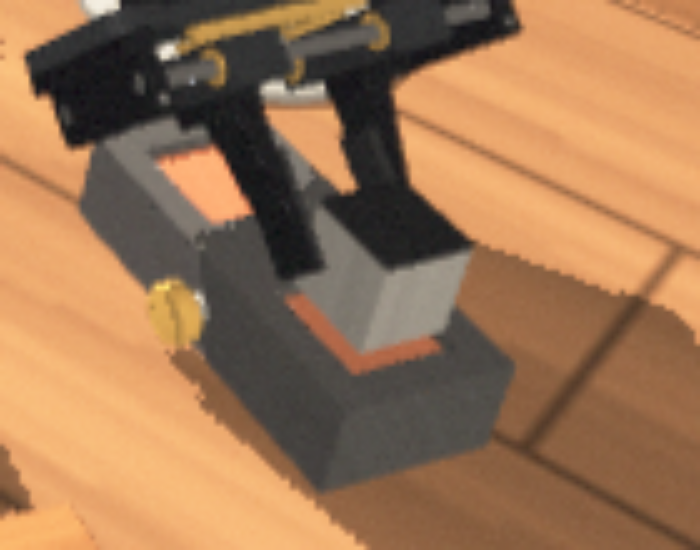

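Cap B stands upright over well0 (crop 390,290), with copper showing evenly on both visible sides. Lowering it now.

```bash
python3 -m creep '[{"wx":0,"wy":0,"wz":0,"tx":3,"ty":1,"tz":3,"gripper":-1},{"wx":0,"wy":0,"wz":0,"tx":6,"ty":1,"tz":5,"gripper":-1},{"wx":0,"wy":0,"wz":0,"tx":8,"ty":1,"tz":7,"gripper":-1},{"wx":0,"wy":0,"wz":0,"tx":8,"ty":1,"tz":7,"gripper":-1}]' 40|sed -n 2,6p
python3 plan3.py 0 0 12 12;
python3 -m creep '[{"wx":0,"wy":0,"wz":0,"tx":1,"ty":0,"tz":1,"gripper":-1},{"wx":0,"wy":0,"wz":0,"tx":1.5,"ty":0,"tz":1,"gripper":-1},{"wx":0,"wy":0,"wz":0,"tx":1.5,"ty":0,"tz":1,"gripper":-1}]' 40|sed -n 2,6p
python3 plan3.py 0 0 12 12
```

```text
tool_pos: [0.5785, -0.3304, 0.0529]
tool_rot: [-179.9, 49.8, 64.7]
force: [0.3, 0.4, 2.7]
grip_width: 0.0393
grasp_force: 41.6
t=10.2 q [-7, 41, 15, 89, 38, 75, -37] rotvec [ 0.1 -0.2  0.1] t(now axes) [ 0.9 -2.6  1.9] t(target axes) [ 0.9 -2.6  1.9]
tool_pos: [0.5785, -0.3305, 0.0524]
tool_rot: [-180.0, 49.9, 64.7]
force: [-0.7, 3.0, 7.5]
grip_width: 0.0397
grasp_force: 44.2
t=10.4 q [-7, 41, 15, 89, 38, 75, -37] rotvec [ 0.1 -0.1  0.1] t(now axes) [ 0.5 -2.6  1.6] t(target axes) [ 0.5 -2.6  1.6]
```

```bash
python3 -m creep '[{"wx":0,"wy":0,"wz":0,"tx":0,"ty":0,"tz":0,"gripper":0.4},{"wx":0,"wy":0,"wz":0,"tx":0,"ty":0,"tz":0,"gripper":0.4},{"wx":0,"wy":0,"wz":0,"tx":0,"ty":0,"tz":0,"gripper":0.4},{"wx":0,"wy":0,"wz":0,"tx":0,"ty":0,"tz":0,"gripper":0.4}]' 20|sed -n 4,6p
python3 -m creep '[{"wx":0,"wy":0,"wz":0,"tx":0,"ty":0,"tz":-15,"gripper":0.4},{"wx":0,"wy":0,"wz":0,"tx":0,"ty":0,"tz":-40,"gripper":0.4},{"wx":0,"wy":0,"wz":0,"tx":0,"ty":0,"tz":-80,"gripper":1},{"wx":0,"wy":0,"wz":0,"tx":0,"ty":0,"tz":-120,"gripper":1},{"wx":0,"wy":0,"wz":0,"tx":-30,"ty":0,"tz":-145,"gripper":1}]' 20|sed -n 2,6p
sed -i 's/^need.*//' plan2.py
cat > plan4.py <<'E'
from fk import *
pA=pick((.428,-.1945),-33.8,40)
need(pA[0]+[0,0,.1],pA[1]); need(*pA)
E
python3 plan4.py
python3 - <<'E'
from lib import *
p,W=cloud("side"); x,y=map(int,proj("side",np.array([.5706,-.341,.06])))
P=W[y-40:y+40,x-40:x+40].reshape(-1,3); 
H=hsv(p)[y-40:y+40,x-40:x+40].reshape(-1,3); m=(H[:,2]<60)&(P[:,2]>.07)
print(m.sum(),np.round(np.nanmedian(P[m],0)*1000,1))
cv2.imwrite("pics/s5.png",cv2.resize(p[y-60:y+60,x-80:x+80],None,fx=5,fy=5)[:,:,::-1])
E
```

```text
force: [0.5, -0.2, 7.1]
grip_width: 0.0572
grasp_force: 3.4
tool_pos: [0.6202, -0.2378, 0.1632]
tool_rot: [-179.2, 49.4, 65.8]
force: [-0.4, 1.8, 0.1]
grip_width: 0.0734
grasp_force: 0.0
t=11.2 q [-12, 37, 13, 80, 36, 89, -33] rotvec [ -7.7  72.6 -88. ] t(now axes) [  -2.  -200.5   50.8] t(target axes) [128.  -71.  146.2]
t=11.2 q [-12, 37, 13, 80, 36, 89, -33] rotvec [ -7.7  72.6 -88. ] t(now axes) [  74.  -199.7  115.8] t(target axes) [ 63.7 -71.  222.8]
284 [ 570.7 -344.1   84.5]
```

View pics/s5.png

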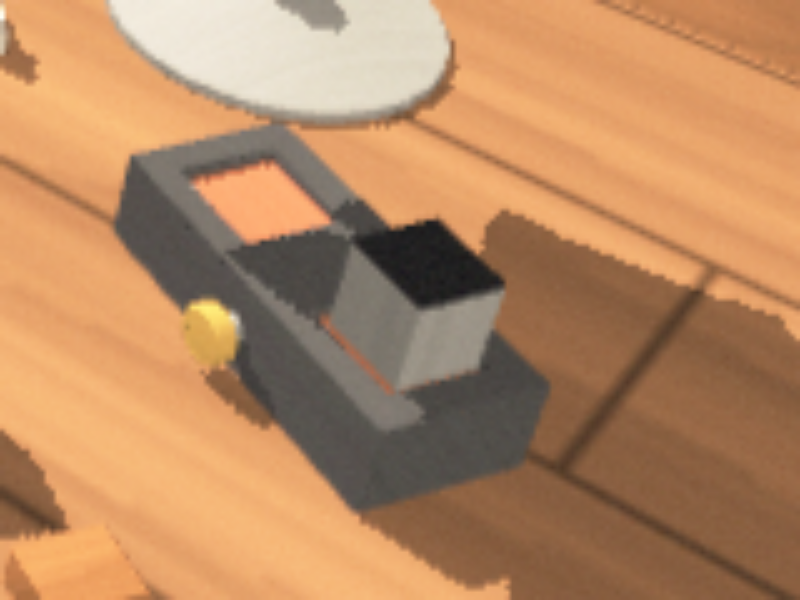

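```bash
python3 -m creep '[{"wx":-0.5,"wy":4.4,"wz":-5.3,"tx":-10,"ty":0,"tz":-10,"gripper":1},{"wx":-0.9,"wy":8.7,"wz":-10.6,"tx":-20,"ty":0,"tz":-20,"gripper":1},{"wx":-1.4,"wy":13.1,"wz":-15.8,"tx":-20,"ty":0,"tz":-20,"gripper":1},{"wx":-1.8,"wy":17.4,"wz":-21.1,"tx":-20,"ty":0,"tz":-20,"gripper":1},{"wx":-2.3,"wy":21.8,"wz":-26.4,"tx":-20,"ty":0,"tz":-20,"gripper":1}]' |sed -n 2,3p
python3 -m creep '[{"wx":-0.5,"wy":4.4,"wz":-5.3,"tx":0,"ty":0,"tz":0,"gripper":1},{"wx":-0.9,"wy":8.7,"wz":-10.6,"tx":0,"ty":0,"tz":0,"gripper":1},{"wx":-1.4,"wy":13.1,"wz":-15.8,"tx":0,"ty":0,"tz":0,"gripper":1},{"wx":-1.8,"wy":17.4,"wz":-21.1,"tx":0,"ty":0,"tz":0,"gripper":1},{"wx":-2.3,"wy":21.8,"wz":-26.4,"tx":0,"ty":0,"tz":0,"gripper":1}]' |sed -n 2,3p
python3 -m creep '[{"wx":-0.5,"wy":4.4,"wz":-5.3,"tx":0,"ty":0,"tz":0,"gripper":1},{"wx":-0.9,"wy":8.7,"wz":-10.6,"tx":0,"ty":0,"tz":0,"gripper":1},{"wx":-1.4,"wy":13.1,"wz":-15.8,"tx":0,"ty":0,"tz":0,"gripper":1},{"wx":-1.8,"wy":17.4,"wz":-21.1,"tx":0,"ty":0,"tz":0,"gripper":1},{"wx":-2.3,"wy":21.8,"wz":-26.4,"tx":0,"ty":0,"tz":0,"gripper":1}]' |sed -n 2,3p
python3 plan4.py
```

```text
tool_pos: [0.619, -0.2438, 0.1964]
tool_rot: [-164.3, 23.6, 93.8]
tool_pos: [0.6186, -0.2447, 0.1964]
tool_rot: [-163.4, -4.9, 113.1]
tool_pos: [0.6183, -0.2456, 0.1962]
tool_rot: [-173.2, -32.0, 135.5]
t=12.5 q [25, 49, -6, 47, -2, 116, 66] rotvec [-0.5  7.4 -9.2] t(now axes) [119.  -80.3 159.1] t(target axes) [108.9 -63.4 173.3]
t=12.5 q [25, 49, -6, 47, -2, 116, 66] rotvec [-0.5  7.4 -9.2] t(now axes) [ 66.  -70.2 243.3] t(target axes) [ 44.6 -63.4 249.9]
```

```bash
python3 -m creep '[{"wx":0,"wy":0,"wz":0,"tx":22,"ty":-15,"tz":30,"gripper":1},{"wx":0,"wy":0,"wz":0,"tx":44,"ty":-30,"tz":60,"gripper":1},{"wx":-0.2,"wy":2.4,"wz":-3,"tx":67,"ty":-45,"tz":90,"gripper":1},{"wx":-0.3,"wy":5,"wz":-6,"tx":90,"ty":-60,"tz":120,"gripper":1},{"wx":-0.5,"wy":7.4,"wz":-9.2,"tx":112,"ty":-75,"tz":150,"gripper":1}]' |sed -n 2,3p
python3 -m creep '[{"wx":0,"wy":0,"wz":0,"tx":0,"ty":0,"tz":0,"gripper":1},{"wx":0,"wy":0,"wz":0,"tx":0,"ty":0,"tz":0,"gripper":1},{"wx":0,"wy":0,"wz":0,"tx":0,"ty":0,"tz":0,"gripper":1}]' |sed -n 2,3p
python3 plan4.py
```

```text
tool_pos: [0.4317, -0.1913, 0.1352]
tool_rot: [-179.9, -40.0, 146.1]
tool_pos: [0.4341, -0.1922, 0.1361]
tool_rot: [-179.7, -39.7, 145.9]
t=13.2 q [32, 32, -9, 84, -3, 103, 78] rotvec [-0.1  0.2 -0.2] t(now axes) [ 7.5 -5.3  9.7] t(target axes) [ 7.5 -5.3  9.7]
t=13.2 q [32, 32, -9, 84, -3, 103, 78] rotvec [-0.1  0.2 -0.2] t(now axes) [-56.4  -5.   86.5] t(target axes) [-56.8  -5.3  86.3]
```

Descend, close and wait until gripped, then lift.

```bash
python3 -m creep '[{"wx":0,"wy":0,"wz":0,"tx":-11,"ty":-5,"tz":24,"gripper":1},{"wx":0,"wy":0,"wz":0,"tx":-22,"ty":-5,"tz":40,"gripper":1},{"wx":0,"wy":0,"wz":0,"tx":-34,"ty":-5,"tz":56,"gripper":1},{"wx":0,"wy":0,"wz":0,"tx":-45,"ty":-5,"tz":72,"gripper":1},{"wx":0,"wy":0,"wz":0,"tx":-52,"ty":-5,"tz":80,"gripper":1}]' |sed -n 2,4p
python3 -m creep '[{"wx":0,"wy":0,"wz":0,"tx":-5,"ty":0,"tz":6,"gripper":1},{"wx":0,"wy":0,"wz":0,"tx":-5,"ty":0,"tz":6,"gripper":1},{"wx":0,"wy":0,"wz":0,"tx":-5,"ty":0,"tz":6,"gripper":1}]' |sed -n 2,4p
python3 plan4.py|tail -1
python3 -m creep '[{"wx":0,"wy":0,"wz":0,"tx":0,"ty":0,"tz":0,"gripper":-1},{"wx":0,"wy":0,"wz":0,"tx":0,"ty":0,"tz":0,"gripper":-1},{"wx":0,"wy":0,"wz":0,"tx":0,"ty":0,"tz":0,"gripper":-1},{"wx":0,"wy":0,"wz":0,"tx":0,"ty":0,"tz":0,"gripper":-1},{"wx":0,"wy":0,"wz":0,"tx":0,"ty":0,"tz":0,"gripper":-1}]' 30|sed -n 2,6p
python3 -m creep '[{"wx":0,"wy":0,"wz":0,"tx":0,"ty":0,"tz":0,"gripper":-1},{"wx":0,"wy":0,"wz":0,"tx":0,"ty":0,"tz":0,"gripper":-1},{"wx":0,"wy":0,"wz":0,"tx":0,"ty":0,"tz":0,"gripper":-1},{"wx":0,"wy":0,"wz":0,"tx":0,"ty":0,"tz":0,"gripper":-1},{"wx":0,"wy":0,"wz":0,"tx":0,"ty":0,"tz":0,"gripper":-1}]' 30|sed -n 2,6p
```

```text
tool_pos: [0.4221, -0.1902, 0.0396]
tool_rot: [-179.7, -39.8, 145.9]
force: [-0.0, -0.2, 0.4]
tool_pos: [0.4216, -0.1906, 0.0334]
tool_rot: [-179.7, -39.8, 145.9]
force: [-0.6, -1.2, -0.2]
t=13.8 q [32, 38, -9, 89, -2, 93, 79] rotvec [-0.1  0.2 -0.2] t(now axes) [0.6 0.3 0.4] t(target axes) [0.6 0.3 0.4]
tool_pos: [0.4207, -0.1905, 0.0332]
tool_rot: [-179.7, -39.8, 145.9]
force: [1.0, -0.2, 0.1]
grip_width: 0.0614
grasp_force: 0.0
tool_pos: [0.4206, -0.1904, 0.0329]
tool_rot: [-179.7, -39.9, 145.9]
force: [0.0, 0.1, 0.4]
grip_width: 0.04
grasp_force: 30.0
```

```bash
python3 -m creep '[{"wx":0,"wy":0,"wz":0,"tx":13,"ty":0,"tz":-15,"gripper":-1},{"wx":0,"wy":0,"wz":0,"tx":33,"ty":0,"tz":-38,"gripper":-1},{"wx":0,"wy":0,"wz":0,"tx":56,"ty":0,"tz":-67,"gripper":-1},{"wx":0,"wy":0,"wz":0,"tx":80,"ty":0,"tz":-95,"gripper":-1},{"wx":0,"wy":0,"wz":0,"tx":90,"ty":0,"tz":-107,"gripper":-1}]' 30|sed -n 2,6p
python3 cap.py
python3 -m creep '[{"wx":0.5,"wy":-4.3,"wz":5.2,"tx":0,"ty":0,"tz":0,"gripper":-1},{"wx":0.9,"wy":-8.6,"wz":10.5,"tx":0,"ty":0,"tz":0,"gripper":-1},{"wx":1.4,"wy":-12.9,"wz":15.7,"tx":0,"ty":0,"tz":0,"gripper":-1},{"wx":1.8,"wy":-17.2,"wz":21,"tx":0,"ty":0,"tz":0,"gripper":-1},{"wx":2.3,"wy":-21.5,"wz":26.2,"tx":0,"ty":0,"tz":0,"gripper":-1}]' 30|sed -n 2,3p
python3 -m creep '[{"wx":0.5,"wy":-4.3,"wz":5.2,"tx":0,"ty":0,"tz":0,"gripper":-1},{"wx":0.9,"wy":-8.6,"wz":10.5,"tx":0,"ty":0,"tz":0,"gripper":-1},{"wx":1.4,"wy":-12.9,"wz":15.7,"tx":0,"ty":0,"tz":0,"gripper":-1},{"wx":1.8,"wy":-17.2,"wz":21,"tx":0,"ty":0,"tz":0,"gripper":-1},{"wx":2.3,"wy":-21.5,"wz":26.2,"tx":0,"ty":0,"tz":0,"gripper":-1}]' 30|sed -n 2,3p
python3 -m creep '[{"wx":0.5,"wy":-4.3,"wz":5.2,"tx":0,"ty":0,"tz":0,"gripper":-1},{"wx":0.9,"wy":-8.6,"wz":10.5,"tx":0,"ty":0,"tz":0,"gripper":-1},{"wx":1.4,"wy":-12.9,"wz":15.7,"tx":0,"ty":0,"tz":0,"gripper":-1},{"wx":1.8,"wy":-17.2,"wz":21,"tx":0,"ty":0,"tz":0,"gripper":-1},{"wx":2.3,"wy":-21.5,"wz":26.2,"tx":0,"ty":0,"tz":0,"gripper":-1}]' 30|sed -n 2,6p
python3 plan3.py 1 .07 14.8 -8.6
```

```text
tool_pos: [0.4218, -0.1901, 0.1769]
tool_rot: [-179.8, -39.6, 145.9]
force: [0.9, 0.4, -1.8]
grip_width: 0.0399
grasp_force: 30.0
600 c pct [-15.6 -14.9  -4.6  22.6  26.2] v pct [-11.   -9.7  25.9  28.4  29.3]
mid lat v [27.1 27.8 28.3 28.9]
tool_pos: [0.4202, -0.1902, 0.1724]
tool_rot: [-165.0, -14.3, 119.8]
tool_pos: [0.4202, -0.1897, 0.1728]
tool_rot: [-162.6, 13.9, 100.9]
tool_pos: [0.4203, -0.1892, 0.1726]
tool_rot: [-171.4, 41.2, 77.8]
force: [0.7, -0.2, -1.3]
grip_width: 0.04
grasp_force: 30.0
t=16.4 q [5, 11, -12, 110, 36, 87, -35] rotvec [ 0.9 -8.1  9.9] t(now axes) [  3.9 204.8  31.1] t(target axes) [ 43.2 201.1  24.6]
```

```bash
python3 -m creep '[{"wx":0.4,"wy":-4,"wz":5,"tx":1,"ty":40,"tz":6,"gripper":-1},{"wx":0.9,"wy":-8.1,"wz":9.9,"tx":2,"ty":80,"tz":12,"gripper":-1},{"wx":0.9,"wy":-8.1,"wz":9.9,"tx":3,"ty":120,"tz":18,"gripper":-1},{"wx":0.9,"wy":-8.1,"wz":9.9,"tx":4,"ty":161,"tz":24,"gripper":-1},{"wx":0.9,"wy":-8.1,"wz":9.9,"tx":4,"ty":201,"tz":31,"gripper":-1}]' 30|sed -n 2,3p
python3 -m creep '[{"wx":0,"wy":0,"wz":0,"tx":0,"ty":3,"tz":0,"gripper":-1},{"wx":0,"wy":0,"wz":0,"tx":0,"ty":3,"tz":0,"gripper":-1},{"wx":0,"wy":0,"wz":0,"tx":0,"ty":3,"tz":0,"gripper":-1}]' 30|sed -n 2,6p
python3 plan3.py 1 .0 15.3 -8.7; python3 cap2.py
```

```text
tool_pos: [0.6039, -0.266, 0.1211]
tool_rot: [-179.4, 49.9, 65.2]
tool_pos: [0.6043, -0.2672, 0.1221]
tool_rot: [-179.4, 49.9, 65.1]
force: [0.2, 0.6, -2.0]
grip_width: 0.0398
grasp_force: 30.0
t=17.1 q [4, 38, -7, 83, 47, 90, -41] rotvec [-0.2 -0.1  0.4] t(now axes) [51.8  2.  43.7] t(target axes) [51.9  1.5 43.6]
402 d [-36.1 -25.3  -3.9  11.9  13.6  14.1  14.4] x [-29.5 -21.5 -19.8  -8.3  16.1  20.6  26.4] z [-15.9 -15.3 -12.5   7.2  24.5  27.3  32.3]
front face d vs z slope [0.00468339 0.01210026]
```

```bash
python3 -m creep '[{"wx":0,"wy":0,"wz":0,"tx":15,"ty":2,"tz":12,"gripper":-1},{"wx":0,"wy":0,"wz":0,"tx":30,"ty":2,"tz":25,"gripper":-1},{"wx":0,"wy":0,"wz":0,"tx":40,"ty":2,"tz":34,"gripper":-1},{"wx":0,"wy":0,"wz":0,"tx":46,"ty":2,"tz":39,"gripper":-1},{"wx":0,"wy":0,"wz":0,"tx":46,"ty":2,"tz":39,"gripper":-1}]' 30|sed -n 2,6p
python3 -m creep '[{"wx":0,"wy":0,"wz":0,"tx":2,"ty":0,"tz":2,"gripper":-1},{"wx":0,"wy":0,"wz":0,"tx":4,"ty":0,"tz":3,"gripper":-1},{"wx":0,"wy":0,"wz":0,"tx":6,"ty":0,"tz":5,"gripper":-1},{"wx":0,"wy":0,"wz":0,"tx":6,"ty":0,"tz":5,"gripper":-1}]' 30|sed -n 2,6p
python3 plan3.py 1 .0 15.3 -8.7
```

```text
tool_pos: [0.6046, -0.2681, 0.06]
tool_rot: [-179.1, 50.0, 65.3]
force: [0.2, -0.2, -1.1]
grip_width: 0.0395
grasp_force: 30.0
tool_pos: [0.6067, -0.2684, 0.0553]
tool_rot: [-179.6, 49.9, 64.9]
force: [0.7, -0.1, -1.5]
grip_width: 0.0399
grasp_force: 30.0
t=17.9 q [4, 42, -7, 84, 47, 86, -45] rotvec [-0.  -0.1  0.3] t(now axes) [ 0.8 -1.2  0.6] t(target axes) [ 0.8 -1.2  0.6]
```

```bash
python3 -m creep '[{"wx":0,"wy":0,"wz":0,"tx":1,"ty":-1,"tz":1,"gripper":-1},{"wx":0,"wy":0,"wz":0,"tx":1.5,"ty":-1,"tz":1.3,"gripper":-1},{"wx":0,"wy":0,"wz":0,"tx":1.5,"ty":-1,"tz":1.3,"gripper":-1}]' 30|sed -n 2,6p
python3 -m creep '[{"wx":0,"wy":0,"wz":0,"tx":0,"ty":0,"tz":0,"gripper":0.4},{"wx":0,"wy":0,"wz":0,"tx":0,"ty":0,"tz":0,"gripper":0.4},{"wx":0,"wy":0,"wz":0,"tx":0,"ty":0,"tz":0,"gripper":0.4},{"wx":0,"wy":0,"wz":0,"tx":0,"ty":0,"tz":0,"gripper":0.4}]' 20|sed -n 4,6p
python3 -m creep '[{"wx":0,"wy":0,"wz":0,"tx":0,"ty":0,"tz":-15,"gripper":0.4},{"wx":0,"wy":0,"wz":0,"tx":0,"ty":0,"tz":-40,"gripper":0.4},{"wx":0,"wy":0,"wz":0,"tx":0,"ty":0,"tz":-80,"gripper":1},{"wx":0,"wy":0,"wz":0,"tx":-20,"ty":0,"tz":-120,"gripper":1},{"wx":0,"wy":0,"wz":0,"tx":-50,"ty":0,"tz":-145,"gripper":1}]' 20|sed -n 2,6p
python3 - <<'E'
from lib import *
p,W=cloud("side"); H=hsv(p)
for w in ((.5706,-.341),(.6094,-.26)):
    m=(H[...,2]<60)&(W[...,2]>.075)&(W[...,2]<.1)&(np.hypot(W[...,0]-w[0],W[...,1]-w[1])<.04)
    r=cv2.minAreaRect((W[m][:,:2]*1000).astype(np.float32)); print(m.sum(),np.round(np.median(W[m],0)*1000,1),r)
cv2.imwrite("pics/s6.png",cv2.resize(p[220:400,400:600],None,fx=3,fy=3)[:,:,::-1])
E
```

```text
tool_pos: [0.6058, -0.2682, 0.0542]
tool_rot: [-179.7, 49.9, 64.9]
force: [0.5, 0.6, 2.3]
grip_width: 0.0401
grasp_force: 30.0
force: [-0.8, 0.7, 1.2]
grip_width: 0.057
grasp_force: 0.4
tool_pos: [0.6414, -0.1906, 0.1838]
tool_rot: [-179.2, 49.7, 65.7]
force: [1.3, 0.4, 0.8]
grip_width: 0.0735
grasp_force: 0.0
285 [ 570.5 -344.2   84.5] ((572.2551879882812, -343.3017578125), (40.89478302001953, 40.57894515991211), 64.53421020507812)
217 [ 606.9 -261.9   84.5] ((608.4967041015625, -261.8965148925781), (40.4981689453125, 39.50747299194336), 64.57072448730469)
```

View pics/s6.png

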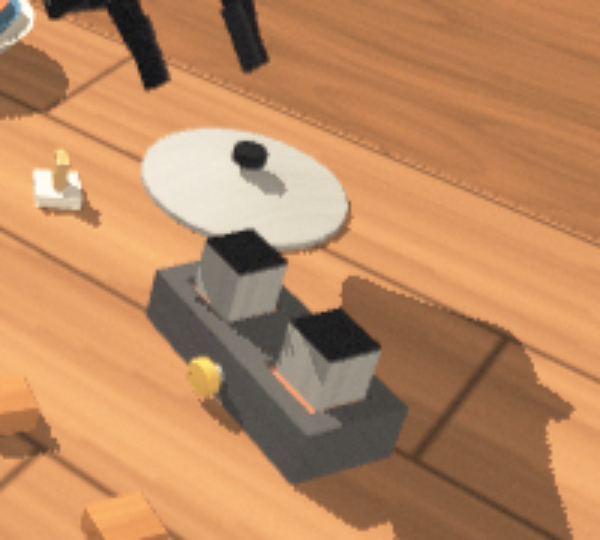

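Both caps are home: black ends up, tops at 84.5 mm, within 3 mm of the well centres (crop 245,250 and 335,335). Next I check the tray and tiles from both cameras and plan the L pick.

```bash
cat > meas.py <<'E'
from lib import *
from fk import ik, need, tool, u
def rect(P): 
    r=cv2.minAreaRect((P[:,:2]*1000).astype(np.float32)); (w,h),a=r[1],r[2]
    if h>w: w,h,a=h,w,a+90
    return np.round(r[0],1),round(w,1),round(h,1),round((a+90)%180-90,1)   # centre, long, short, yaw of the long side
def scan(cam):
    p,W=cloud(cam); return p,W,hsv(p)
def bars(W,H):
    # pale wood bars: blobs 27..48 mm high
    m=((W[...,2]>.027)&(W[...,2]<.05)&(W[...,0]>.25)&(W[...,0]<.8)&(abs(W[...,1])<.8)).astype(np.uint8)
    n,lab,st,_=cv2.connectedComponentsWithStats(m); out=[]
    for k in range(1,n):
        if 12<=st[k,4]<=110:
            s=lab==k; P=W[s]; r=rect(P)
            ring=cv2.dilate(s.astype(np.uint8),np.ones((7,7)))>0; ring&=~s&(W[...,2]>.006)&(W[...,2]<.022)
            if ring.sum()<8: continue
            h=np.median(H[ring],0).astype(int)
            out.append((r,st[k,4],h.tolist()))
    return out
def tray(W):
    c=np.array([.4713,.0065]); y=u(80.3)[:2]; x=u(-9.7)[:2]; d=W[...,:2]-c; a,b=d@x,d@y
    m=(W[...,2]>.0155)&(W[...,2]<.028)&(abs(a)<.078)&(abs(b)<.1)&((abs(a)>.058)|(abs(b)>.079))
    return rect(W[m]),m.sum()
def down(yaw): return Ro.from_euler('xyz',[180,0,yaw],degrees=True)
E
python3 - <<'E'
from meas import *
for c in ("top","side"):
    p,W,H=scan(c); print(c,"tray",tray(W))
    for b in bars(W,H): print("  ",b)
# IK feasibility for L
T=np.array([.4713,.0065]);tx,ty=u(-9.7)[:2],u(80.3)[:2]
need(np.r_[.5685,.3285,.015+.1],down(-150.5))
for nm,P,yw in (("L pick",(.5685,.3285,.015),-150.5),("L place",(*(T+.0275*tx+.049*ty),.023),170.3)):
    for f in (0,180):
        e,q=ik(np.array(P),down(yw+f),10,np.array([10,40,-10,90,0,60,0.])); print(nm,f,round(e,3),np.round(q))
E
```

```text
top tray ((array([474.1,  24.2]), 150.3, 142.0, 80.3), np.int64(530))
   ((array([706.3, 333. ]), 22.3, 9.7, 25.7), np.int32(46), [109, 202, 157])
   ((array([679.8, 200.8]), 21.5, 10.3, -76.5), np.int32(47), [17, 53, 197])
   ((array([568.7, 328.9]), 21.9, 10.1, 24.6), np.int32(47), [107, 164, 110])
   ((array([568.2, 194. ]), 21.1, 9.7, -56.7), np.int32(43), [9, 176, 194])
   ((array([479.9, 508.1]), 12.5, 3.6, 5.4), np.int32(17), [13, 168, 149])
   ((array([430.1, 323.6]), 22.5, 9.5, -69.8), np.int32(44), [9, 176, 118])
   ((array([390.6, 667.4]), 23.3, 10.1, 82.9), np.int32(56), [177, 118, 216])
   ((array([337.1, 194.9]), 21.8, 9.5, 29.1), np.int32(43), [66, 174, 137])
side tray ((array([470.4,   6.1]), 189.4, 144.6, 80.2), np.int64(804))
   ((array([705.5, 331.3]), 23.2, 11.8, 22.7), np.int32(32), [109, 182, 211])
   ((array([470., 494.]), 36.5, 4.4, 50.9), np.int32(13), [13, 153, 229])
   ((array([568.1, 326.6]), 21.4, 12.3, 29.3), np.int32(36), [106, 143, 164])
   ((array([678., 199.]), 22.8, 12.9, -69.3), np.int32(41), [16, 120, 183])
   ((array([428.7, 321.7]), 23.2, 11.7, 
[... 166 characters left out ...]
int32(109), [11, 139, 72])
   ((array([ 789.1, -178.3]), 28.1, 21.5, -81.8), np.int32(85), [20, 30, 229])
   ((array([667.3, -73.9]), 24.0, 10.0, 39.2), np.int32(44), [19, 49, 240])
   ((array([336.1, 192.4]), 24.2, 10.7, 22.0), np.int32(57), [64, 152, 189])
   ((array([ 540.7, -278.8]), 19.9, 11.2, 75.3), np.int32(40), [18, 142, 200])
t=19.0 q [-1, 38, -9, 74, 45, 100, -39] rotvec [ -61.5   19.8 -133.4] t(now axes) [ 342.8 -291.1 -289.2] t(target axes) [-193.6  492.7   74.8]
L pick 0 0.0 [ 13.  48. -66.  92.  46.  71.  57.]
L pick 180 0.0 [ -14.   31.  -23.   93.   14.   59. -102.]
L place 0 0.0 [ 45.  25. -62. 113.  26.  57.  51.]
L place 180 0.0 [  -1.   13.   -8.  115.    2.   52. -110.]
```

```bash
cat > n.py <<'E'
from meas import *
import sys
x,y,z,yw=map(float,sys.argv[1:5]); need(np.array([x,y,z])/1000,down(yw))
E
python3 n.py 641 -190 250 29.5; python3 n.py 568 328 115 29.5
```

```text
t=19.0 q [-1, 38, -9, 74, 45, 100, -39] rotvec [15.4 47.9 32.9] t(now axes) [-42.9  -3.6 -42.4] t(target axes) [  1.4  -5.7 -60.2]
t=19.0 q [-1, 38, -9, 74, 45, 100, -39] rotvec [15.4 47.9 32.9] t(now axes) [ 342.4 -291.3 -288.7] t(target axes) [ 193.  -492.5   74.8]
```

```bash
python3 -m creep '[{"wx":1.7,"wy":5.3,"wz":3.7,"tx":-21,"ty":0,"tz":-21,"gripper":1},{"wx":3.4,"wy":10.6,"wz":7.3,"tx":-43,"ty":-3,"tz":-42,"gripper":1},{"wx":5.1,"wy":16,"wz":11,"tx":-43,"ty":-3,"tz":-42,"gripper":1},{"wx":6.8,"wy":21.3,"wz":14.6,"tx":-43,"ty":-3,"tz":-42,"gripper":1},{"wx":8.5,"wy":26.6,"wz":18.3,"tx":-43,"ty":-3,"tz":-42,"gripper":1}]' |sed -n 2,3p
python3 -m creep '[{"wx":1.7,"wy":5.3,"wz":3.7,"tx":0,"ty":0,"tz":0,"gripper":1},{"wx":3.4,"wy":10.6,"wz":7.3,"tx":0,"ty":0,"tz":0,"gripper":1},{"wx":5.1,"wy":16,"wz":11,"tx":0,"ty":0,"tz":0,"gripper":1},{"wx":6.9,"wy":21.3,"wz":14.6,"tx":0,"ty":0,"tz":0,"gripper":1},{"wx":6.9,"wy":21.3,"wz":14.6,"tx":0,"ty":0,"tz":0,"gripper":1}]' |sed -n 2,3p
python3 n.py 568.5 328.5 105 29.5
```

```text
tool_pos: [0.64, -0.1914, 0.2454]
tool_rot: [176.0, 22.0, 43.3]
tool_pos: [0.6364, -0.1988, 0.2456]
tool_rot: [-179.9, 0.5, 28.8]
t=19.8 q [23, 21, -11, 78, 4, 82, -49] rotvec [-0.1  0.5 -0.7] t(now axes) [ 195.5 -494.7  139.5] t(target axes) [ 200.5 -492.4  140.6]
```

```bash
python3 -m creep '[{"wx":0,"wy":0,"wz":0,"tx":14,"ty":-36,"tz":0,"gripper":1},{"wx":0,"wy":0,"wz":0,"tx":28,"ty":-70,"tz":0,"gripper":1},{"wx":0,"wy":0,"wz":0,"tx":42,"ty":-105,"tz":0,"gripper":1},{"wx":0,"wy":0,"wz":0,"tx":56,"ty":-140,"tz":0,"gripper":1},{"wx":0,"wy":0,"wz":-0.7,"tx":67,"ty":-175,"tz":0,"gripper":1}]' |sed -n 2,3p
python3 -m creep '[{"wx":0,"wy":0,"wz":0,"tx":14,"ty":-36,"tz":0,"gripper":1},{"wx":0,"wy":0,"wz":0,"tx":28,"ty":-70,"tz":0,"gripper":1},{"wx":0,"wy":0,"wz":0,"tx":42,"ty":-105,"tz":0,"gripper":1},{"wx":0,"wy":0,"wz":0,"tx":56,"ty":-140,"tz":0,"gripper":1},{"wx":0,"wy":0,"wz":0,"tx":67,"ty":-170,"tz":10,"gripper":0.2}]' |sed -n 2,3p
python3 -m creep '[{"wx":0,"wy":0,"wz":0,"tx":14,"ty":-32,"tz":20,"gripper":0.2},{"wx":0,"wy":0,"wz":0,"tx":28,"ty":-64,"tz":40,"gripper":0.2},{"wx":0,"wy":0,"wz":0,"tx":42,"ty":-96,"tz":60,"gripper":0},{"wx":0,"wy":0,"wz":0,"tx":56,"ty":-128,"tz":80,"gripper":0},{"wx":0,"wy":0,"wz":0,"tx":64,"ty":-146,"tz":100,"gripper":0}]' |sed -n 2,3p
python3 -m creep '[{"wx":0,"wy":0,"wz":0,"tx":0,"ty":0,"tz":0,"gripper":0},{"wx":0,"wy":0,"wz":0,"tx":0,"ty":0,"tz":0,"gripper":0},{"wx":0,"wy":0,"wz":0,"tx":0,"ty":0,"tz":0,"gripper":0}]' |sed -n 2,5p
python3 n.py 568.5 328.5 15 29.5
python3 - <<'E'
from meas import *
p,W,H=scan("side")
for b in bars(W,H): 
    if b[0][0][1]>100: print("  ",b)
E
```

```text
tool_pos: [0.611, -0.0032, 0.2439]
tool_rot: [-179.8, 0.6, 30.4]
tool_pos: [0.5836, 0.1788, 0.2361]
tool_rot: [-179.9, 0.4, 30.5]
tool_pos: [0.5619, 0.3388, 0.1331]
tool_rot: [-179.7, 0.6, 30.7]
tool_pos: [0.5654, 0.3319, 0.1346]
tool_rot: [-179.9, 0.6, 30.2]
force: [-0.2, -0.3, -0.8]
grip_width: 0.044
t=21.3 q [-13, 25, -26, 87, 11, 71, -100] rotvec [-0.1  0.6  0.7] t(now axes) [  2.1   4.7 119.5] t(target axes) [  1.    4.5 119.6]
   ((array([787.9, 525.4]), 23.1, 18.6, -1.1), np.int32(13), [15, 19, 121])
   ((array([468.4, 498.6]), 36.9, 13.1, 50.4), np.int32(31), [14, 150, 241])
   ((array([704.4, 330.8]), 27.3, 9.7, 18.2), np.int32(32), [109, 182, 219])
   ((array([567.9, 327.1]), 22.6, 10.7, 29.1), np.int32(33), [106, 138, 170])
   ((array([678.5, 198.6]), 22.7, 12.9, -70.1), np.int32(39), [16, 120, 191])
   ((array([430.3, 322. ]), 24.0, 15.0, -71.7), np.int32(45), [12, 144, 185])
   ((array([566.8, 192.7]), 19.2, 15.4, -43.0), np.int32(48), [12, 140, 243])
   ((array([334.8, 192.6]), 25.0, 11.0, 27.6), np.int32(53), [64, 152, 200])
```

```bash
python3 -m creep '[{"wx":0,"wy":0.5,"wz":0.5,"tx":1.5,"ty":4.5,"tz":35,"gripper":0},{"wx":0,"wy":0.5,"wz":0.5,"tx":1.5,"ty":4.5,"tz":70,"gripper":0},{"wx":0,"wy":0.5,"wz":0.5,"tx":1.5,"ty":4.5,"tz":95,"gripper":0},{"wx":0,"wy":0.5,"wz":0.5,"tx":1.5,"ty":4.5,"tz":105,"gripper":0},{"wx":0,"wy":0.5,"wz":0.5,"tx":1.5,"ty":4.5,"tz":105,"gripper":0}]' |sed -n 2,4p
python3 n.py 568.5 328.2 15 29.5
```

```text
tool_pos: [0.5673, 0.3264, 0.0278]
tool_rot: [-179.9, 0.2, 29.5]
force: [0.1, 0.0, 0.0]
t=21.8 q [-13, 30, -24, 93, 14, 60, -102] rotvec [-0.1  0.2  0. ] t(now axes) [ 2.  -1.  12.8] t(target axes) [ 1.9 -1.  12.8]
```

```bash
python3 -m creep '[{"wx":0,"wy":0.2,"wz":0,"tx":1.5,"ty":-1,"tz":8,"gripper":0},{"wx":0,"wy":0.2,"wz":0,"tx":1.5,"ty":-1,"tz":12,"gripper":0},{"wx":0,"wy":0.2,"wz":0,"tx":1.5,"ty":-1,"tz":12,"gripper":0},{"wx":0,"wy":0.2,"wz":0,"tx":1.5,"ty":-1,"tz":12,"gripper":-1},{"wx":0,"wy":0.2,"wz":0,"tx":1.5,"ty":-1,"tz":12,"gripper":-1}]' 30|sed -n 2,4p
python3 -m creep '[{"wx":0,"wy":0,"wz":0,"tx":0,"ty":0,"tz":0,"gripper":-1},{"wx":0,"wy":0,"wz":0,"tx":0,"ty":0,"tz":0,"gripper":-1},{"wx":0,"wy":0,"wz":0,"tx":0,"ty":0,"tz":0,"gripper":-1},{"wx":0,"wy":0,"wz":0,"tx":0,"ty":0,"tz":0,"gripper":-1},{"wx":0,"wy":0,"wz":0,"tx":0,"ty":0,"tz":0,"gripper":-1}]' 30|sed -n 2,6p
python3 n.py 568.5 328.2 15 29.5
```

```text
tool_pos: [0.5693, 0.3309, 0.0189]
tool_rot: [-179.8, -0.3, 29.6]
force: [0.2, -0.9, 1.1]
tool_pos: [0.5688, 0.3305, 0.0179]
tool_rot: [-179.8, -0.2, 29.6]
force: [-0.2, -0.3, 0.6]
grip_width: 0.0096
grasp_force: 29.9
t=22.6 q [-14, 31, -24, 93, 14, 59, -103] rotvec [-0.2 -0.2  0.1] t(now axes) [-1.4  1.8  2.9] t(target axes) [-1.4  1.8  2.9]
```

```bash
python3 -m creep '[{"wx":0,"wy":0,"wz":0,"tx":0,"ty":0,"tz":-30,"gripper":-1},{"wx":0,"wy":0,"wz":0,"tx":0,"ty":0,"tz":-70,"gripper":-1},{"wx":0,"wy":0,"wz":6.5,"tx":0,"ty":0,"tz":-90,"gripper":-1},{"wx":0,"wy":0,"wz":13,"tx":0,"ty":0,"tz":-90,"gripper":-1},{"wx":0,"wy":0,"wz":19.6,"tx":0,"ty":0,"tz":-90,"gripper":-1}]' 30|sed -n 2,6p
python3 -m creep '[{"wx":0,"wy":0,"wz":6.5,"tx":0,"ty":0,"tz":0,"gripper":-1},{"wx":0,"wy":0,"wz":13,"tx":0,"ty":0,"tz":0,"gripper":-1},{"wx":0,"wy":0,"wz":19.5,"tx":0,"ty":0,"tz":0,"gripper":-1},{"wx":0,"wy":0,"wz":19.5,"tx":0,"ty":0,"tz":0,"gripper":-1}]' 30|sed -n 2,6p
python3 n.py 507.8 51 60 -9.7
```

```text
tool_pos: [0.5695, 0.3308, 0.1099]
tool_rot: [-179.7, -0.3, 9.7]
force: [-1.0, -0.2, -2.4]
grip_width: 0.0099
grasp_force: 29.9
tool_pos: [0.5682, 0.3299, 0.1072]
tool_rot: [-179.8, -0.0, -9.6]
force: [-0.7, 0.6, -2.0]
grip_width: 0.0093
grasp_force: 29.9
t=23.4 q [-18, 25, -19, 90, 8, 67, -138] rotvec [-0.2 -0.   0.1] t(now axes) [-12.9 285.2  46. ] t(target axes) [-12.5 285.1  47.2]
```

```bash
python3 -m creep '[{"wx":0,"wy":0,"wz":0,"tx":-2,"ty":35,"tz":0,"gripper":-1},{"wx":0,"wy":0,"wz":0,"tx":-4,"ty":72,"tz":0,"gripper":-1},{"wx":0,"wy":0,"wz":0,"tx":-6,"ty":110,"tz":0,"gripper":-1},{"wx":0,"wy":0,"wz":0,"tx":-8,"ty":148,"tz":0,"gripper":-1},{"wx":0,"wy":0,"wz":0,"tx":-9,"ty":180,"tz":0,"gripper":-1}]' 30|sed -n 2,3p
python3 -m creep '[{"wx":0,"wy":0,"wz":0,"tx":-2,"ty":35,"tz":5,"gripper":-1},{"wx":0,"wy":0,"wz":0,"tx":-3,"ty":70,"tz":20,"gripper":-1},{"wx":0,"wy":0,"wz":0,"tx":-3,"ty":105,"tz":40,"gripper":-1},{"wx":0,"wy":0,"wz":0,"tx":-3,"ty":105,"tz":46,"gripper":-1},{"wx":0,"wy":0,"wz":0,"tx":-3,"ty":105,"tz":46,"gripper":-1}]' 30|sed -n 2,3p
python3 -m creep '[{"wx":0,"wy":0,"wz":0,"tx":0,"ty":0,"tz":0,"gripper":-1},{"wx":0,"wy":0,"wz":0,"tx":0,"ty":0,"tz":0,"gripper":-1},{"wx":0,"wy":0,"wz":0,"tx":0,"ty":0,"tz":0,"gripper":-1}]' 30|sed -n 2,3p
python3 n.py 507.8 51 26 -9.7
cat > inhand.py <<'E'
from meas import *
import sys
# blue/terracotta/white tile top around the tcp, seen from the side camera, in tray axes about T
p,W,H=scan("side"); T=np.array([.4702,.0055]); o=get_obs()
lo,hi={"blue":(98,118),"red":(4,16)}.get(sys.argv[1],(0,180)); z0,z1=float(sys.argv[2])/1000,float(sys.argv[3])/1000
m=(H[...,0]>=lo)&(H[...,0]<=hi)&(W[...,2]>z0)&(W[...,2]<z1)
if sys.argv[1]=="blue": m&=H[...,1]>110
d=W[...,:2]-T; a=d@u(-9.7)[:2]; b=d@u(80.3)[:2]; m&=(abs(a)<.12)&(abs(b)<.13)
q=lambda v:np.round(np.percentile(v*1000,[1,3,10,90,97,99]),1)
print(m.sum(),"tray x",q(a[m]),"tray y",q(b[m]),"z",np.round(np.percentile(W[m][:,2]*1000,[10,50,90]),1),rect(W[m]))
E
python3 inhand.py blue 30 80
```

```text
tool_pos: [0.529, 0.1511, 0.1064]
tool_rot: [-179.8, -0.0, -9.3]
tool_pos: [0.5076, 0.0483, 0.0581]
tool_rot: [-179.8, 0.2, -9.6]
tool_pos: [0.5108, 0.053, 0.0612]
tool_rot: [-179.7, -0.1, -9.3]
t=24.5 q [3, 11, -13, 113, 2, 57, -110] rotvec [-0.3 -0.1  0.4] t(now axes) [-2.7  2.6 35.1] t(target axes) [-2.6  2.5 35.2]
418 tray x [-15.6 -14.6 -10.5  56.3  61.4  62.5] tray y [ 3.2  3.8  7.7 73.  79.  81.8] z [50.1 54.5 56.1] (array([501.6,  43.4]), 81.6, 79.7, -10.4)
```

```bash
python3 -m creep '[{"wx":0,"wy":0,"wz":0,"tx":-2.5,"ty":2,"tz":12,"gripper":-1},{"wx":0,"wy":0,"wz":0.3,"tx":-2.5,"ty":2,"tz":20,"gripper":-1},{"wx":0,"wy":0,"wz":0.3,"tx":-2.5,"ty":2,"tz":20,"gripper":-1},{"wx":0,"wy":0,"wz":0.3,"tx":-2.5,"ty":2,"tz":20,"gripper":-1}]' 30|sed -n 2,4p
python3 inhand.py blue 25 60; python3 n.py 507.8 51.5 26 -9.7
```

```text
tool_pos: [0.5067, 0.0502, 0.0399]
tool_rot: [-179.7, 0.0, -9.7]
force: [0.3, -0.1, -1.3]
409 tray x [-18.8 -18.2 -14.   52.4  57.3  58.7] tray y [ 0.1  0.8  4.3 70.5 76.4 77.8] z [29.4 33.3 35.3] (array([501.1,  43.3]), 106.6, 58.8, -55.1)
t=24.9 q [3, 12, -12, 114, 3, 54, -111] rotvec [-0.3 -0.  -0. ] t(now axes) [ 0.3 -1.4 14.4] t(target axes) [ 0.3 -1.5 14.4]
```

```bash
python3 -m creep '[{"wx":0,"wy":0,"wz":0,"tx":0.5,"ty":-1.5,"tz":5,"gripper":-1},{"wx":0,"wy":0,"wz":0,"tx":0.5,"ty":-1.5,"tz":9,"gripper":-1},{"wx":0,"wy":0,"wz":0,"tx":0.5,"ty":-1.5,"tz":12,"gripper":-1},{"wx":0,"wy":0,"wz":0,"tx":0.5,"ty":-1.5,"tz":14,"gripper":-1},{"wx":0,"wy":0,"wz":0,"tx":0.5,"ty":-1.5,"tz":14.5,"gripper":-1}]' 30|sed -n 2,5p
python3 inhand.py blue 14 40; python3 n.py 507.8 51.5 26 -9.7
```

```text
tool_pos: [0.5081, 0.0515, 0.0306]
tool_rot: [-179.8, 0.0, -9.8]
force: [-16.6, -1.7, 38.5]
grip_width: 0.0099
423 tray x [-15.9 -15.   -9.7  53.9  58.5  60.2] tray y [ 1.2  1.9  5.4 72.1 78.4 80. ] z [19.1 24.6 30. ] (array([498.6,  41.5]), 82.7, 77.0, 82.8)
t=25.4 q [3, 13, -12, 114, 3, 53, -111] rotvec [-0.2 -0.  -0.1] t(now axes) [-0.3  0.   4.6] t(target axes) [-0.3  0.   4.6]
```

```bash
python3 -m creep '[{"wx":0,"wy":0,"wz":0,"tx":0,"ty":0,"tz":-6,"gripper":-1},{"wx":0,"wy":0,"wz":0,"tx":-1,"ty":0,"tz":-12,"gripper":-1},{"wx":0,"wy":0,"wz":0,"tx":-3,"ty":0,"tz":-12,"gripper":-1},{"wx":0,"wy":0,"wz":0,"tx":-3,"ty":0,"tz":-12,"gripper":-1}]' 30|sed -n 2,5p
python3 - <<'E'
from lib import *
p,W=cloud("side"); x,y=map(int,proj("side",np.array([.49,.03,.03])))
cv2.imwrite("pics/s7.png",cv2.resize(p[y-60:y+75,x-80:x+80],None,fx=5,fy=5,interpolation=cv2.INTER_CUBIC)[:600,:800,::-1])
E
python3 inhand.py blue 14 50; python3 n.py 507.8 51.5 26 -9.7
```

```text
tool_pos: [0.5048, 0.0518, 0.0378]
tool_rot: [-179.7, -0.1, -9.8]
force: [-0.9, -0.1, -1.8]
grip_width: 0.01
427 tray x [-19.5 -18.6 -13.2  50.   55.2  57.8] tray y [ 0.4  1.4  5.8 71.6 77.5 78.8] z [26.  31.1 36.9] (array([495.9,  41.2]), 80.5, 79.4, 79.8)
t=25.8 q [3, 12, -12, 114, 3, 54, -111] rotvec [-0.3  0.  -0.1] t(now axes) [ 3.3 -0.4 11.2] t(target axes) [ 3.3 -0.5 11.2]
```

View pics/s7.png

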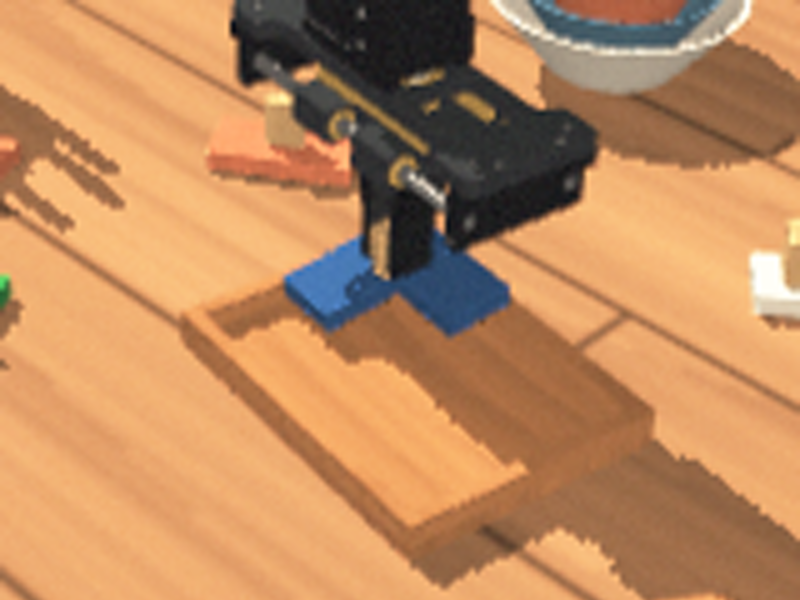

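```bash
python3 -m creep '[{"wx":0,"wy":0,"wz":0,"tx":0.5,"ty":-0.5,"tz":4,"gripper":-1},{"wx":0,"wy":0,"wz":0,"tx":0.5,"ty":-0.5,"tz":7,"gripper":-1},{"wx":0,"wy":0,"wz":0,"tx":0.5,"ty":-0.5,"tz":9,"gripper":-1},{"wx":0,"wy":0,"wz":0,"tx":0.5,"ty":-0.5,"tz":9,"gripper":-1}]' 30|sed -n 2,5p
python3 inhand.py blue 10 40; python3 n.py 507.8 51.5 26 -9.7
```

```text
tool_pos: [0.5066, 0.0519, 0.0291]
tool_rot: [-179.7, -0.1, -9.8]
force: [0.2, -0.3, 2.8]
grip_width: 0.0097
424 tray x [-18.7 -17.4 -12.5  51.9  56.7  59.1] tray y [ 1.2  2.   5.5 72.4 78.4 80. ] z [18.5 23.4 28. ] (array([499. ,  41.4]), 82.4, 82.2, -7.8)
t=26.2 q [3, 13, -12, 115, 3, 53, -111] rotvec [-0.3 -0.1 -0.1] t(now axes) [1.3 0.3 3.2] t(target axes) [1.3 0.3 3.2]
```

```bash
python3 -m creep '[{"wx":0,"wy":0,"wz":0,"tx":-0.5,"ty":0,"tz":1.5,"gripper":-1},{"wx":0,"wy":0,"wz":0,"tx":-0.5,"ty":0,"tz":3,"gripper":-1},{"wx":0,"wy":0,"wz":0,"tx":-0.5,"ty":0,"tz":3,"gripper":-1}]' 30|sed -n 2,5p
cat >> inhand.py <<'E'
mm=m&(cv2.erode(m.astype(np.uint8),np.ones((3,3)))>0); A=np.c_[a[mm],b[mm],np.ones(mm.sum())]; z=W[mm][:,2]
for _ in range(4):
    s=np.linalg.lstsq(A,z,rcond=None)[0]; r=abs(A@s-z); k=r<max(.003,np.median(r)*2); A,z=A[k],z[k]
print("plane dz/dx,dz/dy (deg)",np.round(np.degrees(s[:2]),1),"z0",round(s[2]*1000,1),len(z))
E
python3 inhand.py blue 8 40; python3 n.py 507.8 51.5 26 -9.7
```

```text
tool_pos: [0.5077, 0.0518, 0.0272]
tool_rot: [-179.7, -0.3, -9.8]
force: [2.7, -1.6, 5.9]
grip_width: 0.01
419 tray x [-17.8 -17.4 -12.2  52.1  57.9  59.6] tray y [ 1.6  2.7  6.  72.5 78.3 80.5] z [16.9 21.7 25.1] (array([498.2,  42.7]), 80.4, 79.6, -11.4)
plane dz/dx,dz/dy (deg) [ 4.2 -0.1] z0 20.7 255
t=26.5 q [3, 13, -12, 115, 3, 52, -111] rotvec [-0.3 -0.3 -0.1] t(now axes) [0.2 0.2 1.2] t(target axes) [0.2 0.2 1.2]
```

```bash
python3 -m creep '[{"wx":0,"wy":0,"wz":0,"tx":0,"ty":0,"tz":0,"gripper":-0.5},{"wx":0,"wy":0,"wz":0,"tx":0,"ty":0,"tz":0,"gripper":-0.4},{"wx":0,"wy":0,"wz":0,"tx":0,"ty":0,"tz":0,"gripper":-0.4}]' 30|sed -n 4,6p
python3 -m creep '[{"wx":0,"wy":0,"wz":0,"tx":0,"ty":0,"tz":-15,"gripper":-0.4},{"wx":0,"wy":0,"wz":0,"tx":0,"ty":0,"tz":-45,"gripper":-0.2},{"wx":0,"wy":0,"wz":0,"tx":0,"ty":0,"tz":-85,"gripper":0},{"wx":0,"wy":0,"wz":0,"tx":0,"ty":0,"tz":-100,"gripper":0}]' 30|sed -n 2,6p
python3 inhand.py blue 8 40; python3 n.py 568.2 194 15 33; python3 n.py 568.2 194 100 -56.7
python3 - <<'E'
from meas import *
p,W,H=scan("side")
for b in bars(W,H): 
    if b[0][0][0]>350 and b[2][0]<30 or b[2][0]>100: print("  ",b)
for P,yw in (((.5682,.194,.015),-56.7),((.4713-.041*.986,.0075+.041*.1685,.025),80.3),((.43,.3236,.015),-69.8)):
    for f in (0,180):
        e,q=ik(np.array(P),down(yw+f),4,np.array([-10,30,-10,90,0,60,(-100,0,60)[f//90]])); print(yw+f,round(e,3),np.round(q))
E
```

```text
force: [0.1, 0.0, 0.3]
grip_width: 0.0217
grasp_force: 0.0
tool_pos: [0.5066, 0.0522, 0.1298]
tool_rot: [-179.6, -0.3, -9.8]
force: [0.7, 0.7, 0.8]
grip_width: 0.0383
grasp_force: 0.0
439 tray x [-17.7 -17.1 -12.1  54.1  58.1  59.8] tray y [ 1.5  2.4  5.7 73.8 78.5 80.7] z [15.1 19.  20.7] (array([498.1,  42.7]), 82.0, 79.9, -12.4)
plane dz/dx,dz/dy (deg) [0.1 0.2] z0 19.1 279
t=27.1 q [3, 5, -13, 109, 1, 65, -109] rotvec [ -0.2  -0.6 -42.8] t(now axes) [  34.3 -149.   117.8] t(target axes) [127.7 -86.  116.5]
t=27.1 q [3, 5, -13, 109, 1, 65, -109] rotvec [-0.6 -0.3 46.9] t(now axes) [  35.1 -149.6   32.8] t(target axes) [ -85.3 -128.1   31.5]
   ((array([389.5, 664.3]), 23.3, 10.1, 80.4), np.int32(30), [170, 60, 255])
   ((array([471.9, 497.9]), 34.2, 13.9, 64.8), np.int32(32), [14, 151, 239])
   ((array([705.2, 331.7]), 22.5, 10.5, 27.4), np.int32(22), [109, 182, 217])
   ((array([677.2, 202.1]), 17.8, 8.8, 45.7), np.int32(23), [16, 125, 180])
   ((array([428.3, 321.7]), 23.8, 9.9, -65.9), np.int32(49), [12, 141, 186])
   ((array([526.8, 193.6]), 18.8, 15.3, -42.9), np.int32(44), [12, 140, 238])
   ((array([ 789.3, -177.8]), 27.0, 20.2, 83.7), np.int32(85), [20, 28, 231])
   ((array([667.5, -74. ]), 24.5, 9.9, 38.7), np.int32(45), [21, 47, 248])
   ((array([506.4,  49.1]), 24.2, 12.3, -11.4), np.int32(87), [106, 149, 170])
-56.7 0.0 [ -50.   26.   35.  104.  -18.   56. -154.]
123.3 0.0 [ 15.  30. -45. 101.  24.  59.  -6.]
80.3 0.0 [  5.   4. -11. 125.   1.  51. -16.]
260.3 0.0 [ 68.  20. -79. 123.  24.  55. 145.]
-69.8 0.0 [ 21.  46. -79. 109.  49.  69. 124.]
110.2 0.0 [ -3.  22. -43. 110.  18.  55. -34.]
```

```bash
python3 - <<'E'
from meas import *
p,W,H=scan("top")
for b in bars(W,H): 
    if b[0][0][0]>350 and b[2][0]<30 or b[2][0]>100: print("  ",b)
for c in ("top","side"):
    if c=="side": p,W,H=scan(c)
    s=(H[...,0]<14)&(H[...,1]>(170 if c=="top" else 130))&(W[...,2]>.006)&(np.hypot(W[...,0]-.528,W[...,1]-.195)<.055)
    print(c,s.sum(),rect(W[s]),"red tile", "z",np.round(np.median(W[s][:,2]),3))
E
python3 n.py 528 195.6 100 130
```

```text
((array([ 790.9, -175.8]), 25.7, 17.8, 88.2), np.int32(87), [19, 31, 115])
   ((array([706.7, 333.1]), 22.8, 9.5, 25.5), np.int32(47), [109, 203, 147])
   ((array([679.7, 200.8]), 21.7, 10.7, -73.6), np.int32(49), [17, 52, 187])
   ((array([669. , -71.7]), 21.1, 10.2, 38.0), np.int32(50), [17, 55, 174])
   ((array([517.3, 196.9]), 20.9, 10.0, -52.5), np.int32(41), [9, 177, 180])
   ((array([479.6, 508. ]), 12.4, 3.6, -5.1), np.int32(20), [13, 168, 142])
   ((array([430.2, 323.3]), 22.0, 9.5, -69.2), np.int32(44), [9, 177, 110])
   ((array([390.4, 668.3]), 25.1, 10.4, 83.6), np.int32(58), [177, 118, 203])
top 423 (array([517.3, 197.2]), 79.8, 39.3, -54.2) red tile z 0.014
side 240 (array([515.4, 195. ]), 80.5, 45.9, -54.0) red tile z 0.011
t=27.3 q [3, 6, -13, 110, 1, 64, -109] rotvec [-1.000e-01 -3.000e-01 -1.398e+02] t(now axes) [  -1.  -145.7   25.9] t(target axes) [ 94.9 110.7  25.2]
```

```bash
python3 -m creep '[{"wx":0,"wy":0,"wz":-7,"tx":0,"ty":-28,"tz":0,"gripper":0},{"wx":0,"wy":0,"wz":-14,"tx":0,"ty":-56,"tz":0,"gripper":0},{"wx":0,"wy":0,"wz":-21,"tx":-3,"ty":-84,"tz":0,"gripper":0},{"wx":0,"wy":0,"wz":-28,"tx":-6,"ty":-112,"tz":0,"gripper":0},{"wx":0,"wy":0,"wz":-35,"tx":-10,"ty":-145,"tz":0,"gripper":0}]' 30|sed -n 2,3p
python3 -m creep '[{"wx":0,"wy":0,"wz":-7,"tx":0,"ty":0,"tz":0,"gripper":0},{"wx":0,"wy":0,"wz":-14,"tx":0,"ty":0,"tz":0,"gripper":0},{"wx":0,"wy":0,"wz":-21,"tx":0,"ty":0,"tz":0,"gripper":0},{"wx":0,"wy":0,"wz":-28,"tx":0,"ty":0,"tz":0,"gripper":0},{"wx":0,"wy":0,"wz":-35,"tx":0,"ty":0,"tz":0,"gripper":0}]' 30|sed -n 2,3p
python3 -m creep '[{"wx":0,"wy":0,"wz":-7,"tx":0,"ty":0,"tz":0,"gripper":0},{"wx":0,"wy":0,"wz":-14,"tx":0,"ty":0,"tz":0,"gripper":0},{"wx":0,"wy":0,"wz":-21,"tx":0,"ty":0,"tz":0,"gripper":0},{"wx":0,"wy":0,"wz":-28,"tx":0,"ty":0,"tz":0,"gripper":0},{"wx":0,"wy":0,"wz":-35,"tx":0,"ty":0,"tz":0,"gripper":0}]' 30|sed -n 2,3p
python3 -m creep '[{"wx":0,"wy":0,"wz":-7,"tx":0,"ty":0,"tz":0,"gripper":0},{"wx":0,"wy":0,"wz":-14,"tx":0,"ty":0,"tz":0,"gripper":0},{"wx":0,"wy":0,"wz":-21,"tx":0,"ty":0,"tz":0,"gripper":0},{"wx":0,"wy":0,"wz":-28,"tx":0,"ty":0,"tz":0,"gripper":0},{"wx":0,"wy":0,"wz":-30.5,"tx":0,"ty":0,"tz":0,"gripper":0}]' 30|sed -n 2,3p
python3 n.py 517.3 197 15 125.8
python3 - <<'E'
from meas import *
p,W,H=scan("side")
for b in bars(W,H): 
    if b[0][0][0]>350 and b[2][0]<30 and b[0][0][1]>100: print("  ",b)
E
```

```text
tool_pos: [0.5182, 0.1959, 0.124]
tool_rot: [-179.8, 0.1, 25.5]
tool_pos: [0.5179, 0.1959, 0.1239]
tool_rot: [-179.7, -0.1, 60.6]
tool_pos: [0.5179, 0.1958, 0.124]
tool_rot: [-179.9, -0.2, 95.6]
tool_pos: [0.5179, 0.1958, 0.124]
tool_rot: [-180.0, -0.3, 126.1]
t=28.9 q [5, 13, -32, 103, 7, 66, 7] rotvec [-0.  -0.3  0.3] t(now axes) [  0.8   0.2 109. ] t(target axes) [  1.3   0.2 109. ]
   ((array([471.9, 496.7]), 38.6, 13.8, 67.8), np.int32(33), [14, 150, 241])
   ((array([678.2, 198.6]), 23.0, 14.1, -67.2), np.int32(42), [16, 114, 205])
   ((array([427.9, 321.9]), 24.5, 13.5, -71.0), np.int32(47), [12, 141, 186])
   ((array([515.3, 195.3]), 21.4, 11.9, -51.8), np.int32(51), [13, 139, 236])
```

```bash
python3 -m creep '[{"wx":0,"wy":0,"wz":0,"tx":1,"ty":0,"tz":38,"gripper":0},{"wx":0,"wy":0,"wz":0,"tx":1,"ty":0,"tz":75,"gripper":0},{"wx":0,"wy":0,"wz":0,"tx":1,"ty":0,"tz":98,"gripper":0},{"wx":0,"wy":0,"wz":0,"tx":1,"ty":0,"tz":107,"gripper":0},{"wx":0,"wy":0,"wz":0,"tx":1,"ty":0,"tz":107,"gripper":0}]' 30|sed -n 2,4p
python3 n.py 517.3 197 15 125.8
python3 -m creep '[{"wx":0,"wy":0,"wz":0,"tx":0,"ty":0,"tz":0,"gripper":-1},{"wx":0,"wy":0,"wz":0,"tx":0,"ty":0,"tz":0,"gripper":-1},{"wx":0,"wy":0,"wz":0,"tx":0,"ty":0,"tz":0,"gripper":-1},{"wx":0,"wy":0,"wz":0,"tx":0,"ty":0,"tz":0,"gripper":-1},{"wx":0,"wy":0,"wz":0,"tx":0,"ty":0,"tz":0,"gripper":-1}]' 30|sed -n 2,6p
python3 -m creep '[{"wx":0,"wy":0,"wz":0,"tx":0,"ty":0,"tz":0,"gripper":-1},{"wx":0,"wy":0,"wz":0,"tx":0,"ty":0,"tz":0,"gripper":-1},{"wx":0,"wy":0,"wz":0,"tx":0,"ty":0,"tz":0,"gripper":-1}]' 30|sed -n 2,6p
python3 n.py 517.3 197 15 125.8
```

```text
tool_pos: [0.516, 0.1967, 0.0159]
tool_rot: [-179.8, -0.3, 125.7]
force: [-1.0, 0.5, -0.2]
t=29.4 q [3, 21, -30, 108, 12, 54, 3] rotvec [-0.2 -0.3 -0.1] t(now axes) [-0.5  1.2  0.9] t(target axes) [-0.5  1.2  0.9]
tool_pos: [0.52, 0.1978, 0.0207]
tool_rot: [179.7, -0.1, 125.7]
force: [-0.3, -0.2, 0.3]
grip_width: 0.0177
grasp_force: 0.0
tool_pos: [0.5195, 0.1976, 0.0202]
tool_rot: [179.7, -0.1, 125.7]
force: [-0.5, -0.9, 4.6]
grip_width: 0.0098
grasp_force: 30.0
t=30.1 q [3, 21, -30, 108, 12, 54, 3] rotvec [ 0.3 -0.1 -0.1] t(now axes) [ 0.8 -2.2  5.2] t(target axes) [ 0.8 -2.1  5.2]
```

```bash
python3 -m creep '[{"wx":0,"wy":0,"wz":0,"tx":0,"ty":0,"tz":-35,"gripper":-1},{"wx":0,"wy":0,"wz":0,"tx":0,"ty":0,"tz":-75,"gripper":-1},{"wx":0,"wy":0,"wz":7,"tx":0,"ty":0,"tz":-85,"gripper":-1},{"wx":0,"wy":0,"wz":14,"tx":0,"ty":0,"tz":-85,"gripper":-1},{"wx":0,"wy":0,"wz":21,"tx":0,"ty":0,"tz":-85,"gripper":-1}]' 30|sed -n 2,3p
python3 -m creep '[{"wx":0,"wy":0,"wz":7,"tx":0,"ty":0,"tz":0,"gripper":-1},{"wx":0,"wy":0,"wz":14,"tx":0,"ty":0,"tz":0,"gripper":-1},{"wx":0,"wy":0,"wz":21,"tx":0,"ty":0,"tz":0,"gripper":-1},{"wx":0,"wy":0,"wz":24.5,"tx":0,"ty":0,"tz":0,"gripper":-1},{"wx":0,"wy":0,"wz":24.5,"tx":0,"ty":0,"tz":0,"gripper":-1}]' 30|sed -n 2,6p
python3 n.py 431.4 16.6 70 80.3
```

```text
tool_pos: [0.5199, 0.1975, 0.1059]
tool_rot: [179.7, -0.2, 104.4]
tool_pos: [0.5188, 0.1972, 0.1042]
tool_rot: [180.0, -0.3, 80.2]
force: [-0.3, -0.7, -0.8]
grip_width: 0.0099
grasp_force: 30.0
t=30.9 q [0, 14, -26, 104, 7, 63, -38] rotvec [ 0.  -0.3 -0.1] t(now axes) [-193.1  -55.3   33.2] t(target axes) [-192.7  -55.7   34.2]
```

```bash
python3 -m creep '[{"wx":0,"wy":0,"wz":0,"tx":-38,"ty":-10,"tz":0,"gripper":-1},{"wx":0,"wy":0,"wz":0,"tx":-76,"ty":-21,"tz":0,"gripper":-1},{"wx":0,"wy":0,"wz":0,"tx":-114,"ty":-32,"tz":0,"gripper":-1},{"wx":0,"wy":0,"wz":0,"tx":-152,"ty":-44,"tz":0,"gripper":-1},{"wx":0,"wy":0,"wz":0,"tx":-190,"ty":-55,"tz":5,"gripper":-1}]' 30|sed -n 2,3p
python3 -m creep '[{"wx":0,"wy":0,"wz":0,"tx":-3,"ty":0,"tz":20,"gripper":-1},{"wx":0,"wy":0,"wz":0,"tx":-3,"ty":0,"tz":30,"gripper":-1},{"wx":0,"wy":0,"wz":0,"tx":-3,"ty":0,"tz":30,"gripper":-1},{"wx":0,"wy":0,"wz":0,"tx":-3,"ty":0,"tz":30,"gripper":-1}]' 30|sed -n 2,3p
python3 n.py 431.4 16.6 28 80.3; sed -i 's/if sys.argv\[1\]=="blue"/if sys.argv[1]=="red": m\&=(H[...,1]>115)\&(H[...,0]<14)\nif sys.argv[1]=="blue"/' inhand.py; python3 inhand.py red 30 75
```

```text
tool_pos: [0.4321, 0.018, 0.099]
tool_rot: [179.9, -0.3, 80.4]
tool_pos: [0.4321, 0.0179, 0.0682]
tool_rot: [-180.0, -0.3, 80.4]
t=31.6 q [14, 1, -19, 122, 0, 57, -15] rotvec [-0.  -0.3  0.1] t(now axes) [-1.6 -0.5 40.2] t(target axes) [-1.4 -0.5 40.2]
385 tray x [-59.7 -59.2 -58.5 -28.1 -23.6 -21.3] tray y [-35.  -34.1 -33.   35.8  43.3  45.6] z [51.6 59.  60.9] (array([431.4,  18. ]), 83.6, 40.1, 80.8)
plane dz/dx,dz/dy (deg) [0.9 0. ] z0 60.0 216
```

```bash
python3 -m creep '[{"wx":0,"wy":0,"wz":0,"tx":-2.5,"ty":-0.5,"tz":12,"gripper":-1},{"wx":0,"wy":0.3,"wz":0,"tx":-2.5,"ty":-0.5,"tz":22,"gripper":-1},{"wx":0,"wy":0.3,"wz":0,"tx":-2.5,"ty":-0.5,"tz":28,"gripper":-1},{"wx":0,"wy":0.3,"wz":0,"tx":-2.5,"ty":-0.5,"tz":33,"gripper":-1},{"wx":0,"wy":0.3,"wz":0,"tx":-2.5,"ty":-0.5,"tz":36,"gripper":-1}]' 30|sed -n 2,5p
python3 -m creep '[{"wx":0,"wy":0,"wz":0,"tx":0,"ty":0,"tz":0,"gripper":-1},{"wx":0,"wy":0,"wz":0,"tx":0,"ty":0,"tz":2,"gripper":-1},{"wx":0,"wy":0,"wz":0,"tx":0,"ty":0,"tz":3.5,"gripper":-1},{"wx":0,"wy":0,"wz":0,"tx":0,"ty":0,"tz":3.5,"gripper":-1}]' 30|sed -n 2,5p
python3 n.py 431.4 14.6 28 80.3; python3 inhand.py red 16 35
```

```text
tool_pos: [0.4311, 0.0148, 0.0319]
tool_rot: [-180.0, -0.6, 80.3]
force: [0.3, -0.4, -1.3]
grip_width: 0.0098
tool_pos: [0.4314, 0.0144, 0.029]
tool_rot: [180.0, -0.6, 80.2]
force: [0.4, -0.3, -1.4]
grip_width: 0.01
t=32.5 q [14, 4, -19, 124, 1, 51, -16] rotvec [ 0.  -0.6 -0.1] t(now axes) [0.2 0.  1. ] t(target axes) [0.2 0.  1. ]
693 tray x [-71.7 -70.7 -69.3  63.1  66.7  69.9] tray y [-92.2 -91.1 -89.9  30.4  46.9  85.5] z [17.1 19.5 21.4] (array([470.2,   4.8]), 184.7, 144.4, 80.2)
plane dz/dx,dz/dy (deg) [0.1 0.5] z0 20.3 246
```

```bash
python3 -m creep '[{"wx":0,"wy":-0.5,"wz":0,"tx":0,"ty":0,"tz":1.5,"gripper":-1},{"wx":0,"wy":-0.5,"wz":0,"tx":0,"ty":0,"tz":2.5,"gripper":-1},{"wx":0,"wy":-0.5,"wz":0,"tx":0,"ty":0,"tz":2.5,"gripper":-1}]' 30|sed -n 2,5p
python3 -m creep '[{"wx":0,"wy":0,"wz":0,"tx":0,"ty":0,"tz":0,"gripper":-0.5},{"wx":0,"wy":0,"wz":0,"tx":0,"ty":0,"tz":0,"gripper":-0.4},{"wx":0,"wy":0,"wz":0,"tx":0,"ty":0,"tz":0,"gripper":-0.4}]' 30|sed -n 4,6p
python3 -m creep '[{"wx":0,"wy":0,"wz":0,"tx":0,"ty":0,"tz":-15,"gripper":-0.4},{"wx":0,"wy":0,"wz":0,"tx":0,"ty":0,"tz":-45,"gripper":-0.2},{"wx":0,"wy":0,"wz":0,"tx":0,"ty":0,"tz":-85,"gripper":0},{"wx":0,"wy":0,"wz":0,"tx":0,"ty":0,"tz":-100,"gripper":0}]' 30|sed -n 2,3p
cat > inside.py <<'E'
from meas import *
# tiles inside the tray, per camera, in tray axes about T of that camera
for c,T in (("side",np.array([.4693,.0053])),("top",np.array([.4713,.0073]))):
    p,W,H=scan(c); d=W[...,:2]-T; a=d@u(-9.7)[:2]; b=d@u(80.3)[:2]; inn=(abs(a)<.061)&(abs(b)<.082)
    for nm,m in (("blue",(H[...,0]>98)&(H[...,0]<118)&(H[...,1]>110)),("red",(H[...,0]<12)&(H[...,1]>110)),("white",(H[...,1]<70)&(H[...,2]>120))):
        m=(m&inn&(W[...,2]>.010)&(W[...,2]<.03)).astype(np.uint8); n,lab,st,_=cv2.connectedComponentsWithStats(m)
        for k in range(1,n):
            if st[k,4]>60:
                s=lab==k; q=lambda v:np.round(np.percentile(v[s]*1000,[1,99]),1).tolist(); print(c,nm,st[k,4],"x",q(a),"y",q(b),"z",np.round(np.percentile(W[s][:,2]*1000,[10,50,90]),1))
E
python3 inside.py; python3 n.py 430.2 323.4 100 110.5
```

```text
tool_pos: [0.4317, 0.0139, 0.0281]
tool_rot: [180.0, 0.0, 80.2]
force: [-4.8, -1.9, 14.2]
grip_width: 0.0098
force: [-0.0, -0.4, 0.3]
grip_width: 0.0219
grasp_force: 0.0
tool_pos: [0.4335, 0.0145, 0.1307]
tool_rot: [179.6, -0.1, 80.2]
side blue 421 x [-17.2, 60.2] y [1.7, 80.2] z [14.9 19.3 20.9]
side red 246 x [-58.5, -21.6] y [-39.1, 41.7] z [15.  18.8 20.4]
top blue 546 x [-15.5, 58.2] y [17.0, 80.4] z [18.9 21.9 24.8]
top red 201 x [-59.4, -20.4] y [14.2, 43.0] z [17.4 21.2 23.9]
t=33.4 q [14, -4, -19, 119, -1, 64, -14] rotvec [  0.5  -0.  -30.3] t(now axes) [303.8 -56.4  30.1] t(target axes) [290.8 104.7  29.8]
```

```bash
python3 -m creep '[{"wx":0,"wy":0,"wz":-7,"tx":38,"ty":-7,"tz":0,"gripper":0},{"wx":0,"wy":0,"wz":-14,"tx":76,"ty":-14,"tz":0,"gripper":0},{"wx":0,"wy":0,"wz":-21,"tx":114,"ty":-21,"tz":0,"gripper":-0.1},{"wx":0,"wy":0,"wz":-28,"tx":152,"ty":-28,"tz":0,"gripper":-0.2},{"wx":0,"wy":0,"wz":-30.3,"tx":188,"ty":-35,"tz":0,"gripper":-0.3}]' 30|sed -n 2,3p
python3 n.py 430.2 323.4 100 110.5
python3 - <<'E'
from meas import *
p,W,H=scan("side"); 
for n in ("caquelon","fork_stand"):
    for r in nets.place_of(n,"side")[:1]: print(n,round(r["confidence"],2),np.round(np.array(r["point"])*1000))
for b in bars(W,H): 
    if b[0][0][0]>350 and b[2][0]<30 and b[0][0][1]>100: print("  ",b)
p,W,H=scan("top")
for b in bars(W,H): 
    if b[0][0][0]>350 and b[2][0]<30 : print("  T",b)
for n in ("caquelon","fork_stand"):
    for r in nets.place_of(n,"top")[:1]: print(n,round(r["confidence"],2),np.round(np.array(r["point"])*1000))
E
```

```text
tool_pos: [0.4276, 0.2072, 0.1256]
tool_rot: [180.0, -0.1, 110.8]
t=33.9 q [2, 3, -31, 113, 2, 64, -9] rotvec [ 0.  -0.1  0.3] t(now axes) [107.7  43.8  25.7] t(target axes) [108.   43.2  25.6]
caquelon 0.94 [285. 420.   0.]
fork_stand 0.83 [480. 518.  -1.]
   ((array([470.9, 496.2]), 38.9, 13.2, 63.7), np.int32(31), [14, 150, 240])
   ((array([678.4, 198.4]), 22.1, 11.4, -69.5), np.int32(43), [16, 112, 203])
   ((array([428.2, 323.5]), 25.7, 13.0, -66.8), np.int32(47), [12, 145, 185])
  T ((array([ 790.2, -175.9]), 27.2, 19.0, -88.4), np.int32(89), [18, 31, 124])
  T ((array([679.5, 200.8]), 21.8, 10.6, -73.2), np.int32(48), [17, 53, 190])
  T ((array([668.6, -71.3]), 20.3, 11.2, 45.0), np.int32(49), [17, 56, 172])
  T ((array([480., 508.]), 12.3, 3.9, 6.9), np.int32(19), [13, 168, 142])
  T ((array([430.8,  12.1]), 23.2, 7.4, 72.0), np.int32(14), [9, 177, 109])
caquelon 0.66 [283. 419.   0.]
```

```bash
python3 -m creep '[{"wx":0,"wy":0,"wz":0,"tx":36,"ty":14,"tz":0,"gripper":-0.3},{"wx":0,"wy":0,"wz":0,"tx":72,"ty":29,"tz":0,"gripper":-0.3},{"wx":0,"wy":0,"wz":0,"tx":108,"ty":43,"tz":15,"gripper":-0.3},{"wx":0,"wy":0,"wz":0,"tx":108,"ty":43,"tz":40,"gripper":-0.3},{"wx":0,"wy":0,"wz":0,"tx":108,"ty":43,"tz":50,"gripper":-0.3}]' 30|sed -n 2,3p
python3 -m creep '[{"wx":0,"wy":0,"wz":0,"tx":0,"ty":0,"tz":0,"gripper":-0.3},{"wx":0,"wy":0,"wz":0,"tx":0,"ty":0,"tz":0,"gripper":-0.3}]' 30|sed -n 2,3p
python3 n.py 430 323.8 18 110.5
```

```text
tool_pos: [0.4297, 0.3215, 0.0742]
tool_rot: [-179.9, -0.0, 110.6]
tool_pos: [0.4315, 0.3192, 0.0763]
tool_rot: [-180.0, 0.0, 110.3]
t=34.7 q [-8, 15, -35, 108, 10, 60, -27] rotvec [-0.   0.  -0.2] t(now axes) [ 4.9  0.2 58.3] t(target axes) [ 4.8  0.2 58.3]
```

```bash
python3 -m creep '[{"wx":0,"wy":0,"wz":0,"tx":4.5,"ty":0,"tz":25,"gripper":-0.3},{"wx":0,"wy":0,"wz":0,"tx":4.5,"ty":0,"tz":45,"gripper":-0.3},{"wx":0,"wy":0,"wz":0,"tx":4.5,"ty":0,"tz":56,"gripper":-0.3},{"wx":0,"wy":0,"wz":0,"tx":4.5,"ty":0,"tz":56,"gripper":-0.3},{"wx":0,"wy":0,"wz":0,"tx":4.5,"ty":0,"tz":56,"gripper":-1}]' 30|sed -n 2,4p
python3 n.py 430 323.8 18 110.5;
python3 -m creep '[{"wx":0,"wy":0,"wz":0,"tx":0,"ty":0,"tz":0,"gripper":-1},{"wx":0,"wy":0,"wz":0,"tx":0,"ty":0,"tz":0,"gripper":-1},{"wx":0,"wy":0,"wz":0,"tx":0,"ty":0,"tz":0,"gripper":-1},{"wx":0,"wy":0,"wz":0,"tx":0,"ty":0,"tz":0,"gripper":-1},{"wx":0,"wy":0,"wz":0,"tx":0,"ty":0,"tz":0,"gripper":-1}]' 30|sed -n 2,6p
python3 n.py 430 323.8 18 110.5
```

```text
tool_pos: [0.4303, 0.3252, 0.0216]
tool_rot: [179.9, -0.0, 110.4]
force: [-0.3, -0.1, 0.7]
t=35.1 q [-10, 19, -34, 110, 13, 54, -30] rotvec [ 0.1 -0.  -0.1] t(now axes) [-1.2 -0.8  3.6] t(target axes) [-1.2 -0.8  3.6]
tool_pos: [0.4303, 0.3264, 0.0221]
tool_rot: [179.8, -0.0, 110.5]
force: [-1.2, -0.7, 6.6]
grip_width: 0.0099
grasp_force: 30.0
t=35.6 q [-10, 19, -34, 110, 13, 54, -30] rotvec [ 0.2 -0.   0. ] t(now axes) [-2.3 -1.2  4.1] t(target axes) [-2.3 -1.2  4.1]
```

```bash
python3 -m creep '[{"wx":0,"wy":0,"wz":0,"tx":0,"ty":0,"tz":-35,"gripper":-1},{"wx":0,"wy":0,"wz":0,"tx":0,"ty":0,"tz":-75,"gripper":-1},{"wx":0,"wy":0,"wz":0,"tx":-30,"ty":-11,"tz":-85,"gripper":-1},{"wx":0,"wy":0,"wz":0,"tx":-65,"ty":-24,"tz":-85,"gripper":-1},{"wx":0,"wy":0,"wz":0,"tx":-95,"ty":-35,"tz":-85,"gripper":-1}]' 30|sed -n 2,3p
python3 -m creep '[{"wx":0,"wy":0,"wz":-7,"tx":-37,"ty":-14,"tz":0,"gripper":-1},{"wx":0,"wy":0,"wz":-14,"tx":-74,"ty":-28,"tz":0,"gripper":-1},{"wx":0,"wy":0,"wz":-21,"tx":-110,"ty":-42,"tz":0,"gripper":-1},{"wx":0,"wy":0,"wz":-28,"tx":-140,"ty":-54,"tz":0,"gripper":-1},{"wx":0,"wy":0,"wz":-35,"tx":-160,"ty":-62,"tz":0,"gripper":-1}]' 30|sed -n 2,3p
python3 n.py 441.1 -50.5 75 170.3
```

```text
tool_pos: [0.4303, 0.2236, 0.1068]
tool_rot: [179.8, -0.0, 110.6]
tool_pos: [0.4279, 0.0567, 0.1055]
tool_rot: [179.9, 0.0, 140.1]
t=36.4 q [14, -2, -24, 120, -1, 62, 40] rotvec [  0.1   0.  -30.2] t(now axes) [-78.9 -73.8  30.4] t(target axes) [ -31.1 -103.4   30.5]
```

```bash
python3 -m creep '[{"wx":0,"wy":0,"wz":-7,"tx":-26,"ty":-24,"tz":0,"gripper":-1},{"wx":0,"wy":0,"wz":-14,"tx":-52,"ty":-49,"tz":0,"gripper":-1},{"wx":0,"wy":0,"wz":-21,"tx":-79,"ty":-74,"tz":0,"gripper":-1},{"wx":0,"wy":0,"wz":-26,"tx":-79,"ty":-74,"tz":15,"gripper":-1},{"wx":0,"wy":0,"wz":-30.2,"tx":-79,"ty":-74,"tz":30,"gripper":-1}]' 30|sed -n 2,3p
python3 -m creep '[{"wx":0,"wy":0,"wz":0,"tx":0,"ty":0,"tz":0,"gripper":-1},{"wx":0,"wy":0,"wz":0,"tx":0,"ty":0,"tz":0,"gripper":-1}]' 30|sed -n 2,6p
sed -i 's/T=np.array(\[.4702,.0055\])/T=np.array([.4693,.0053])/' inhand.py
python3 n.py 441.1 -50.5 30 170.3;python3 inhand.py red 35 75
```

```text
tool_pos: [0.4419, -0.0524, 0.0758]
tool_rot: [180.0, 0.2, 170.0]
tool_pos: [0.4401, -0.0485, 0.0748]
tool_rot: [179.9, -0.1, 169.9]
force: [0.3, 0.3, -1.2]
grip_width: 0.0098
grasp_force: 30.0
t=37.0 q [20, 2, -17, 121, 0, 58, 82] rotvec [ 0.1 -0.1 -0.4] t(now axes) [-1.4 -1.8 44.8] t(target axes) [-1.4 -1.8 44.8]
442 tray x [-59.2 -58.6 -57.3  11.7  17.5  20.1] tray y [-80.4 -79.6 -78.8 -48.1 -42.7 -40.5] z [56.1 63.7 65.6] (array([446. , -25.3]), 95.0, 82.0, 78.7)
plane dz/dx,dz/dy (deg) [0.6 2.4] z0 67.0 230
```

```bash
python3 -m creep '[{"wx":0,"wy":0,"wz":-0.3,"tx":-1.5,"ty":-1.6,"tz":14,"gripper":-1},{"wx":0,"wy":0,"wz":-0.3,"tx":-1.5,"ty":-1.6,"tz":26,"gripper":-1},{"wx":0,"wy":0,"wz":-0.3,"tx":-1.5,"ty":-1.6,"tz":33,"gripper":-1},{"wx":0,"wy":0,"wz":-0.3,"tx":-1.5,"ty":-1.6,"tz":38,"gripper":-1},{"wx":0,"wy":0,"wz":-0.3,"tx":-1.5,"ty":-1.6,"tz":41,"gripper":-1}]' 30|sed -n 2,4p
python3 -m creep '[{"wx":0,"wy":0,"wz":0,"tx":0,"ty":0,"tz":1,"gripper":-1},{"wx":0,"wy":0,"wz":0,"tx":0,"ty":0,"tz":3,"gripper":-1},{"wx":0,"wy":0,"wz":0,"tx":0,"ty":0,"tz":3,"gripper":-1}]' 30|sed -n 2,4p
python3 n.py 441.1 -50.5 30 170.3; python3 inside.py|grep side
```

```text
tool_pos: [0.4425, -0.0503, 0.0345]
tool_rot: [179.9, 0.1, 170.3]
force: [0.8, -0.3, -1.0]
tool_pos: [0.4425, -0.0507, 0.0316]
tool_rot: [179.9, 0.1, 170.3]
force: [0.3, 0.7, -0.7]
t=37.7 q [19, 6, -17, 123, 2, 52, 82] rotvec [0.1 0.1 0. ] t(now axes) [ 1.4 -0.1  1.6] t(target axes) [ 1.4 -0.1  1.6]
side blue 162 x [-17.7, 19.9] y [43.9, 80.8] z [15.  19.2 20.9]
side red 385 x [-58.3, 18.4] y [-81.5, 34.8] z [15.8 19.9 22. ]
```

Nearly down. I'll press lightly, release, retreat and check.

```bash
python3 -m creep '[{"wx":0,"wy":0,"wz":0,"tx":0,"ty":0,"tz":1.5,"gripper":-1},{"wx":0,"wy":0,"wz":0,"tx":0,"ty":0,"tz":3,"gripper":-1},{"wx":0,"wy":0,"wz":0,"tx":0,"ty":0,"tz":3,"gripper":-1}]' 30|sed -n 2,4p
python3 -m creep '[{"wx":0,"wy":0,"wz":0,"tx":0,"ty":0,"tz":0,"gripper":-0.5},{"wx":0,"wy":0,"wz":0,"tx":0,"ty":0,"tz":0,"gripper":-0.4},{"wx":0,"wy":0,"wz":0,"tx":0,"ty":0,"tz":0,"gripper":-0.4}]' 30|sed -n 4,6p
python3 -m creep '[{"wx":0,"wy":0,"wz":0,"tx":0,"ty":0,"tz":-15,"gripper":-0.4},{"wx":0,"wy":0,"wz":0,"tx":0,"ty":0,"tz":-45,"gripper":-0.3},{"wx":0,"wy":0,"wz":0,"tx":0,"ty":0,"tz":-85,"gripper":-0.3},{"wx":0,"wy":0,"wz":0,"tx":0,"ty":0,"tz":-105,"gripper":-0.3}]' 30|sed -n 2,3p
python3 inside.py
python3 - <<'E'
from meas import *
p,W,H=scan("top")
for c in ("top","side"):
    p,W,H=scan(c)
    for P in ((.6795,.2008),(.6686,-.0713)):
        m=(H[...,1]<90)&(H[...,2]>110)&(W[...,2]>.007)&(W[...,2]<.019)&(np.hypot(W[...,0]-P[0],W[...,1]-P[1])<.04)
        if m.sum()>20: print(c,"white",m.sum(),rect(W[m]))
    for b in bars(W,H):
        if b[0][0][0]>600 and b[2][1]<130 and b[2][0]<30: print(c,b)
E
python3 n.py 669 -71.3 100 131.5
```

```text
tool_pos: [0.4428, -0.0508, 0.03]
tool_rot: [180.0, 0.1, 170.3]
force: [-4.2, 0.6, 12.3]
force: [-0.1, 0.5, -0.7]
grip_width: 0.0218
grasp_force: 0.0
tool_pos: [0.4438, -0.0509, 0.1369]
tool_rot: [179.9, 0.3, 170.3]
side blue 418 x [-17.4, 60.2] y [1.2, 81.1] z [15.1 19.1 20.9]
side red 501 x [-58.0, 20.6] y [-80.9, 40.0] z [16.2 19.2 20.9]
top blue 612 x [-15.3, 58.3] y [5.1, 80.3] z [19.1 21.9 24.6]
top red 234 x [-59.9, -20.0] y [7.7, 44.1] z [16.1 21.6 24.2]
top white 178 (array([680. , 200.9]), 39.2, 37.5, 14.4)
top white 176 (array([669.7, -72. ]), 38.6, 37.9, -51.0)
top ((array([ 790.4, -175.9]), 27.6, 18.6, -89.1), np.int32(88), [18, 31, 116])
top ((array([680.1, 200.8]), 21.2, 10.9, -78.2), np.int32(47), [17, 53, 185])
top ((array([668.9, -71.8]), 21.2, 10.3, 38.4), np.int32(51), [17, 55, 174])
side white 125 (array([667.6, -72.7]), 40.2, 38.3, 34.5)
side ((array([767.9,  82.6]), 39.4, 29.8, -12.1), np.int32(39), [18, 46, 174])
side ((array([780. ,  68.1]), 29.7, 13.6, 21.1), np.int32(15), [18, 46, 174])
side ((array([ 789.3, -178.4]), 26.9, 18.8, -81.5), np.int32(78), [20, 30, 228])
side ((array([668.5, -73.2]), 24.8, 9.8, 38.1), np.int32(44), [23, 20, 253])
t=38.9 q [20, -2, -17, 117, -1, 65, 84] rotvec [ 0.  -0.1 38.8] t(now axes) [-227.8   18.1   32.3] t(target axes) [-166.1  156.8   32.5]
```

```bash
python3 -m creep '[{"wx":0,"wy":0,"wz":-7,"tx":-38,"ty":3,"tz":0,"gripper":-0.3},{"wx":0,"wy":0,"wz":-14,"tx":-76,"ty":6,"tz":0,"gripper":-0.3},{"wx":0,"wy":0,"wz":-21,"tx":-114,"ty":9,"tz":0,"gripper":-0.3},{"wx":0,"wy":0,"wz":-28,"tx":-152,"ty":12,"tz":0,"gripper":-0.3},{"wx":0,"wy":0,"wz":-35,"tx":-190,"ty":15,"tz":0,"gripper":-0.3}]' 30|sed -n 2,3p
python3 n.py 669.5 -71.8 60 218.7
```

```text
tool_pos: [0.6324, -0.0681, 0.1308]
tool_rot: [179.8, -0.1, -154.3]
t=39.3 q [18, 21, -18, 91, 7, 69, 114] rotvec [  0.2  -0.1 -13. ] t(now axes) [-32.  -19.6  70.7] t(target axes) [-26.7 -26.1  70.8]
```

```bash
python3 -m creep '[{"wx":0,"wy":0,"wz":-6.5,"tx":-30,"ty":-19,"tz":10,"gripper":-0.3},{"wx":0,"wy":0,"wz":-13,"tx":-32,"ty":-20,"tz":40,"gripper":-0.3},{"wx":0,"wy":0,"wz":-13,"tx":-32,"ty":-20,"tz":70,"gripper":-0.3},{"wx":0,"wy":0,"wz":-13,"tx":-32,"ty":-20,"tz":70,"gripper":-0.3},{"wx":0,"wy":0,"wz":-13,"tx":-32,"ty":-20,"tz":70,"gripper":-0.3}]' 30|sed -n 2,3p
python3 n.py 669.5 -71.8 18 218.7
```

```text
tool_pos: [0.6666, -0.072, 0.0596]
tool_rot: [179.6, -0.2, -141.7]
t=39.7 q [18, 29, -19, 89, 10, 64, 125] rotvec [ 0.4 -0.2 -0.4] t(now axes) [-2.6 -1.9 41.6] t(target axes) [-2.4 -1.7 41.6]
```

```bash
python3 -m creep '[{"wx":0.3,"wy":0,"wz":-0.4,"tx":-2.5,"ty":-1.8,"tz":20,"gripper":-0.3},{"wx":0.3,"wy":0,"wz":-0.4,"tx":-2.5,"ty":-1.8,"tz":34,"gripper":-0.3},{"wx":0.3,"wy":0,"wz":-0.4,"tx":-2.5,"ty":-1.8,"tz":40,"gripper":-0.3},{"wx":0.3,"wy":0,"wz":-0.4,"tx":-2.5,"ty":-1.8,"tz":40,"gripper":-0.3},{"wx":0.3,"wy":0,"wz":-0.4,"tx":-2.5,"ty":-1.8,"tz":40,"gripper":-1}]' 30|sed -n 2,4p
python3 -m creep '[{"wx":0,"wy":0,"wz":0,"tx":0,"ty":0,"tz":0,"gripper":-1},{"wx":0,"wy":0,"wz":0,"tx":0,"ty":0,"tz":0,"gripper":-1},{"wx":0,"wy":0,"wz":0,"tx":0,"ty":0,"tz":0,"gripper":-1},{"wx":0,"wy":0,"wz":0,"tx":0,"ty":0,"tz":0,"gripper":-1},{"wx":0,"wy":0,"wz":0,"tx":0,"ty":0,"tz":0,"gripper":-1}]' 30|sed -n 2,6p
python3 n.py 669.5 -71.8 18 218.7
```

```text
tool_pos: [0.6726, -0.0722, 0.0242]
tool_rot: [-179.7, 0.1, -141.3]
force: [-0.0, 0.6, -0.2]
tool_pos: [0.6732, -0.0721, 0.0246]
tool_rot: [-179.7, 0.1, -141.3]
force: [-2.0, -0.1, 3.5]
grip_width: 0.0101
grasp_force: 30.0
t=40.5 q [18, 31, -19, 90, 11, 60, 125] rotvec [-0.3  0.1  0. ] t(now axes) [2.7 2.5 6.6] t(target axes) [2.7 2.5 6.6]
```

```bash
python3 -m creep '[{"wx":0,"wy":0,"wz":0,"tx":0,"ty":0,"tz":-35,"gripper":-1},{"wx":0,"wy":0,"wz":0,"tx":0,"ty":0,"tz":-75,"gripper":-1},{"wx":0,"wy":0,"wz":7,"tx":0,"ty":0,"tz":-80,"gripper":-1},{"wx":0,"wy":0,"wz":14,"tx":0,"ty":0,"tz":-80,"gripper":-1},{"wx":0,"wy":0,"wz":21,"tx":0,"ty":0,"tz":-80,"gripper":-1}]' 30|sed -n 2,3p
python3 -m creep '[{"wx":0,"wy":0,"wz":7,"tx":35,"ty":8,"tz":0,"gripper":-1},{"wx":0,"wy":0,"wz":14,"tx":70,"ty":16,"tz":0,"gripper":-1},{"wx":0,"wy":0,"wz":21,"tx":100,"ty":22,"tz":0,"gripper":-1},{"wx":0,"wy":0,"wz":27.4,"tx":110,"ty":25,"tz":0,"gripper":-1},{"wx":0,"wy":0,"wz":27.4,"tx":110,"ty":25,"tz":0,"gripper":-1}]' 30|sed -n 2,6p
python3 n.py 511.4 -20.9 75 170.3
```

```text
tool_pos: [0.673, -0.0722, 0.105]
tool_rot: [-179.7, 0.3, -162.6]
tool_pos: [0.557, -0.0824, 0.103]
tool_rot: [-179.8, 0.2, 170.1]
force: [-0.0, -0.5, -0.4]
grip_width: 0.0099
grasp_force: 30.0
t=41.4 q [17, 14, -13, 104, 4, 63, 83] rotvec [-0.2  0.2 -0.2] t(now axes) [55.6 52.8 27.6] t(target axes) [55.3 53.  28. ]
```

```bash
python3 -m creep '[{"wx":0,"wy":0,"wz":0,"tx":28,"ty":26,"tz":0,"gripper":-1},{"wx":0,"wy":0,"wz":0,"tx":55,"ty":53,"tz":0,"gripper":-1},{"wx":0,"wy":0,"wz":0,"tx":55.5,"ty":53,"tz":15,"gripper":-1},{"wx":0,"wy":0,"wz":0,"tx":55.5,"ty":53,"tz":27,"gripper":-1},{"wx":0,"wy":0,"wz":0,"tx":55.5,"ty":53,"tz":27,"gripper":-1}]' 30|sed -n 2,3p
python3 -m creep '[{"wx":0,"wy":0,"wz":0,"tx":0,"ty":0,"tz":0,"gripper":-1},{"wx":0,"wy":0,"wz":0,"tx":0,"ty":0,"tz":0,"gripper":-1}]' 30|sed -n 2,3p
python3 n.py 511.4 -20.9 33 170.3
cat > white.py <<'E'
from meas import *
import sys
z0,z1=float(sys.argv[1])/1000,float(sys.argv[2])/1000
p,W,H=scan("side"); T=np.array([.4693,.0053]); o=get_obs()
m=(H[...,1]<75)&(H[...,2]>130)&(W[...,2]>z0)&(W[...,2]<z1)&(np.hypot(W[...,0]-o["tool_pos"][0],W[...,1]-o["tool_pos"][1])<.045)
d=W[...,:2]-T; a=d@u(-9.7)[:2]; b=d@u(80.3)[:2]; q=lambda v:np.round(np.percentile(v[m]*1000,[1,3,10,90,97,99]),1)
print(m.sum(),"tray x",q(a),"tray y",q(b),"z",np.round(np.percentile(W[m][:,2]*1000,[10,50,90]),1),rect(W[m]))
E
python3 white.py 30 70
```

```text
tool_pos: [0.5134, -0.0201, 0.0736]
tool_rot: [-179.8, 0.1, 170.5]
tool_pos: [0.5153, -0.0211, 0.076]
tool_rot: [-179.9, 0.3, 170.3]
t=42.0 q [13, 10, -15, 112, 3, 59, 77] rotvec [-0.1  0.3 -0. ] t(now axes) [ 4.1 -0.4 42.9] t(target axes) [ 3.9 -0.5 43. ]
171 tray x [27.6 27.8 28.4 58.8 63.6 65.1] tray y [-40.6 -40.1 -38.9  -6.8  -2.5  -2. ] z [54.7 61.8 63.8] (array([510.7, -22.8]), 41.9, 38.0, 84.8)
```

```bash
python3 -m creep '[{"wx":0,"wy":0.2,"wz":0,"tx":4.5,"ty":-0.4,"tz":14,"gripper":-1},{"wx":0,"wy":0.2,"wz":0,"tx":4.5,"ty":-0.4,"tz":24,"gripper":-1},{"wx":0,"wy":0.2,"wz":0,"tx":4.5,"ty":-0.4,"tz":31,"gripper":-1},{"wx":0,"wy":0.2,"wz":0,"tx":4.5,"ty":-0.4,"tz":36,"gripper":-1},{"wx":0,"wy":0.2,"wz":0,"tx":4.5,"ty":-0.4,"tz":39,"gripper":-1}]' 30|sed -n 2,4p
python3 -m creep '[{"wx":0,"wy":0,"wz":0,"tx":0,"ty":0,"tz":1,"gripper":-1},{"wx":0,"wy":0,"wz":0,"tx":0,"ty":0,"tz":3,"gripper":-1},{"wx":0,"wy":0,"wz":0,"tx":0,"ty":0,"tz":4,"gripper":-1},{"wx":0,"wy":0,"wz":0,"tx":0,"ty":0,"tz":4,"gripper":-1}]' 30|sed -n 2,4p
python3 n.py 511.4 -20.9 33 170.3; python3 white.py 12 30
```

```text
tool_pos: [0.5097, -0.02, 0.036]
tool_rot: [-179.9, 0.0, 170.3]
force: [0.4, 0.4, -1.3]
tool_pos: [0.51, -0.0198, 0.0329]
tool_rot: [-179.9, 0.1, 170.3]
force: [0.2, 0.9, 0.0]
t=42.8 q [13, 13, -15, 114, 4, 54, 76] rotvec [-0.1  0.1  0. ] t(now axes) [-1.5 -0.9 -0.1] t(target axes) [-1.5 -0.9 -0.1]
152 tray x [22.2 23.  23.7 54.1 58.1 59.5] tray y [-39.9 -39.4 -38.2  -4.2   2.    3.8] z [14.7 19.3 21.2] (array([506.4, -19. ]), 44.6, 38.8, 80.6)
```

Seated. I'll press slightly, release and retreat, then find the last tile.

```bash
python3 -m creep '[{"wx":0,"wy":0,"wz":0,"tx":0,"ty":0,"tz":1.5,"gripper":-1},{"wx":0,"wy":0,"wz":0,"tx":0,"ty":0,"tz":1.5,"gripper":-1}]' 30|sed -n 2,4p
python3 -m creep '[{"wx":0,"wy":0,"wz":0,"tx":0,"ty":0,"tz":0,"gripper":-0.5},{"wx":0,"wy":0,"wz":0,"tx":0,"ty":0,"tz":0,"gripper":-0.4},{"wx":0,"wy":0,"wz":0,"tx":0,"ty":0,"tz":0,"gripper":-0.4}]' 30|sed -n 4,6p
python3 -m creep '[{"wx":0,"wy":0,"wz":0,"tx":0,"ty":0,"tz":-15,"gripper":-0.4},{"wx":0,"wy":0,"wz":0,"tx":0,"ty":0,"tz":-45,"gripper":-0.3},{"wx":0,"wy":0,"wz":0,"tx":0,"ty":0,"tz":-85,"gripper":-0.3},{"wx":0,"wy":0,"wz":0,"tx":0,"ty":0,"tz":-105,"gripper":-0.3}]' 30|sed -n 2,3p
python3 inside.py|grep side
python3 - <<'E'
from meas import *
for c in ("top","side"):
    p,W,H=scan(c)
    for b in bars(W,H):
        if b[0][0][0]>600 and b[2][1]<130 and b[2][0]<30: print(c,b)
for n in ("bowls",): print(np.round(np.array(nets.place_of(n,"top")[0]["point"])*1000))
E
python3 n.py 679.8 200.8 100 104.4;python3 n.py 679.8 200.8 100 194.4
```

```text
tool_pos: [0.5104, -0.0198, 0.0325]
tool_rot: [-179.9, 0.1, 170.3]
force: [-3.0, 1.1, 5.7]
force: [-0.4, -0.1, 0.2]
grip_width: 0.0214
grasp_force: 0.0
tool_pos: [0.5115, -0.0195, 0.1401]
tool_rot: [-179.9, 0.3, 170.3]
side blue 372 x [-17.4, 58.9] y [5.0, 80.1] z [16.1 19.3 20.9]
side red 325 x [-58.3, 18.0] y [-81.6, 39.3] z [15.5 18.9 20.6]
side white 152 x [22.6, 58.7] y [-39.3, 3.1] z [13.3 18.9 20.7]
top ((array([ 790.8, -175.9]), 27.5, 18.0, -89.2), np.int32(88), [18, 30, 124])
top ((array([679.8, 200.8]), 21.5, 11.1, -76.0), np.int32(48), [17, 53, 187])
side ((array([677.6, 197.7]), 24.5, 12.4, -72.7), np.int32(42), [16, 119, 210])
side ((array([ 791.3, -177.9]), 26.4, 20.6, 70.2), np.int32(84), [20, 28, 231])
[791. 143.  -2.]
t=43.8 q [14, 6, -15, 109, 2, 66, 78] rotvec [-0.1  0.1 65.9] t(now axes) [-131.2  246.1   34.6] t(target axes) [171.1 220.2  35.3]
t=43.8 q [14, 6, -15, 109, 2, 66, 78] rotvec [ -0.1  -0.1 -24.1] t(now axes) [-131.2  246.1   34.6] t(target axes) [-220.2  171.1   35.3]
```

```bash
python3 -m creep '[{"wx":0,"wy":0,"wz":7,"tx":-18,"ty":34,"tz":0,"gripper":-0.3},{"wx":0,"wy":0,"wz":14,"tx":-36,"ty":68,"tz":0,"gripper":-0.3},{"wx":0,"wy":0,"wz":21,"tx":-54,"ty":102,"tz":0,"gripper":-0.3},{"wx":0,"wy":0,"wz":28,"tx":-72,"ty":136,"tz":0,"gripper":-0.3},{"wx":0,"wy":0,"wz":35,"tx":-90,"ty":168,"tz":0,"gripper":-0.3}]' 30|sed -n 2,3p
python3 -m creep '[{"wx":0,"wy":0,"wz":7,"tx":0,"ty":0,"tz":0,"gripper":-0.3},{"wx":0,"wy":0,"wz":14,"tx":0,"ty":0,"tz":0,"gripper":-0.3},{"wx":0,"wy":0,"wz":21,"tx":0,"ty":0,"tz":0,"gripper":-0.3},{"wx":0,"wy":0,"wz":28,"tx":0,"ty":0,"tz":0,"gripper":-0.3},{"wx":0,"wy":0,"wz":31,"tx":0,"ty":0,"tz":0,"gripper":-0.3}]' 30|sed -n 2,3p
python3 n.py 679.6 200.5 70 104.2
```

```text
tool_pos: [0.6265, 0.1327, 0.1334]
tool_rot: [-179.8, -0.0, 135.2]
tool_pos: [0.6255, 0.1307, 0.1331]
tool_rot: [-179.7, 0.1, 104.2]
t=44.6 q [-5, 21, -12, 91, 5, 69, -3] rotvec [-0.3  0.1  0. ] t(now axes) [54.4 69.9 62.7] t(target axes) [54.3 69.6 63.1]
```

```bash
python3 -m creep '[{"wx":0,"wy":0,"wz":0,"tx":22,"ty":28,"tz":0,"gripper":-0.3},{"wx":0,"wy":0,"wz":0,"tx":45,"ty":58,"tz":0,"gripper":-0.3},{"wx":0,"wy":0,"wz":0,"tx":54,"ty":70,"tz":25,"gripper":-0.3},{"wx":0,"wy":0,"wz":0,"tx":54,"ty":70,"tz":60,"gripper":-0.3},{"wx":0,"wy":0,"wz":0,"tx":54,"ty":70,"tz":63,"gripper":-0.3}]' 30|sed -n 2,3p
python3 -m creep '[{"wx":0,"wy":0,"wz":0,"tx":0,"ty":0,"tz":0,"gripper":-0.3},{"wx":0,"wy":0,"wz":0,"tx":0,"ty":0,"tz":0,"gripper":-0.3}]' 30|sed -n 2,3p
python3 n.py 679.6 200.5 20 104.2
```

```text
tool_pos: [0.6755, 0.2004, 0.0631]
tool_rot: [-179.2, 0.1, 104.7]
tool_pos: [0.6807, 0.1994, 0.0723]
tool_rot: [-179.9, 0.2, 104.5]
t=45.2 q [-10, 32, -12, 83, 7, 67, -9] rotvec [-0.1  0.2  0.3] t(now axes) [ 1.5 -0.7 52.3] t(target axes) [ 1.3 -0.8 52.3]
```

```bash
python3 -m creep '[{"wx":0,"wy":0,"wz":0.3,"tx":1.3,"ty":-0.8,"tz":25,"gripper":-0.3},{"wx":0,"wy":0,"wz":0.3,"tx":1.3,"ty":-0.8,"tz":42,"gripper":-0.3},{"wx":0,"wy":0,"wz":0.3,"tx":1.3,"ty":-0.8,"tz":50,"gripper":-0.3},{"wx":0,"wy":0,"wz":0.3,"tx":1.3,"ty":-0.8,"tz":50,"gripper":-0.3},{"wx":0,"wy":0,"wz":0.3,"tx":1.3,"ty":-0.8,"tz":50,"gripper":-1}]' 30|sed -n 2,4p
python3 -m creep '[{"wx":0,"wy":0,"wz":0,"tx":0,"ty":0,"tz":0,"gripper":-1},{"wx":0,"wy":0,"wz":0,"tx":0,"ty":0,"tz":0,"gripper":-1},{"wx":0,"wy":0,"wz":0,"tx":0,"ty":0,"tz":0,"gripper":-1},{"wx":0,"wy":0,"wz":0,"tx":0,"ty":0,"tz":0,"gripper":-1},{"wx":0,"wy":0,"wz":0,"tx":0,"ty":0,"tz":0,"gripper":-1}]' 30|sed -n 2,6p
python3 n.py 679.6 200.5 20 104.2
python3 -m creep '[{"wx":0,"wy":0,"wz":0,"tx":0,"ty":0,"tz":-35,"gripper":-1},{"wx":0,"wy":0,"wz":0,"tx":0,"ty":0,"tz":-75,"gripper":-1},{"wx":0,"wy":0,"wz":7,"tx":-20,"ty":-22,"tz":-80,"gripper":-1},{"wx":0,"wy":0,"wz":14,"tx":-45,"ty":-48,"tz":-80,"gripper":-1},{"wx":0,"wy":0,"wz":21,"tx":-70,"ty":-74,"tz":-80,"gripper":-1}]' 30|sed -n 2,6p
python3 n.py 474.6 18.9 85 80.3
```

```text
tool_pos: [0.6809, 0.2011, 0.0244]
tool_rot: [179.9, 0.2, 104.2]
force: [-0.2, -0.3, 0.8]
tool_pos: [0.6809, 0.2017, 0.0243]
tool_rot: [179.9, 0.1, 104.2]
force: [-0.3, -0.1, 5.1]
grip_width: 0.0099
grasp_force: 30.0
t=46.1 q [-10, 34, -12, 85, 8, 62, -9] rotvec [0.1 0.1 0. ] t(now axes) [-0.9 -1.5  4.3] t(target axes) [-0.9 -1.5  4.3]
tool_pos: [0.6252, 0.1159, 0.104]
tool_rot: [179.8, 0.1, 83.0]
force: [0.8, -1.4, -0.8]
grip_width: 0.0097
grasp_force: 30.0
t=46.5 q [-6, 21, -8, 93, 3, 65, -22] rotvec [0.2 0.1 2.7] t(now axes) [-114.6 -137.8   18.8] t(target axes) [-121.  -132.1   19. ]
```

```bash
python3 -m creep '[{"wx":0,"wy":0,"wz":2.5,"tx":-25,"ty":-30,"tz":0,"gripper":-1},{"wx":0,"wy":0,"wz":2.5,"tx":-50,"ty":-60,"tz":0,"gripper":-1},{"wx":0,"wy":0,"wz":2.5,"tx":-75,"ty":-90,"tz":0,"gripper":-1},{"wx":0,"wy":0,"wz":2.5,"tx":-100,"ty":-120,"tz":5,"gripper":-1},{"wx":0,"wy":0,"wz":2.5,"tx":-114,"ty":-137,"tz":18,"gripper":-1}]' 30|sed -n 2,3p
python3 -m creep '[{"wx":0,"wy":0,"wz":0,"tx":0,"ty":0,"tz":0,"gripper":-1},{"wx":0,"wy":0,"wz":0,"tx":0,"ty":0,"tz":0,"gripper":-1},{"wx":0,"wy":0,"wz":0,"tx":0,"ty":0,"tz":0,"gripper":-1}]' 30|sed -n 2,3p
python3 n.py 474.8 19.8 32.5 80.3; python3 white.py 50 85
```

```text
tool_pos: [0.4736, 0.016, 0.0859]
tool_rot: [179.9, 0.2, 80.6]
tool_pos: [0.477, 0.0191, 0.0857]
tool_rot: [179.8, 0.1, 80.8]
t=47.1 q [0, 4, -6, 116, 1, 59, -15] rotvec [0.2 0.1 0.5] t(now axes) [ 0.4 -2.4 53.2] t(target axes) [ 0.3 -2.3 53.2]
183 tray x [-14.7 -14.3 -13.6  18.1  22.4  23. ] tray y [-7.3 -6.8 -6.  24.8 29.3 31.2] z [64.4 71.9 74.1] (array([477.1,  17.6]), 41.9, 41.1, 78.0)
```

```bash
python3 -m creep '[{"wx":0,"wy":0,"wz":0.4,"tx":0,"ty":-2.6,"tz":15,"gripper":-1},{"wx":0,"wy":0,"wz":0.4,"tx":0,"ty":-2.6,"tz":28,"gripper":-1},{"wx":0,"wy":0,"wz":0.4,"tx":0,"ty":-2.6,"tz":36,"gripper":-1},{"wx":0,"wy":0,"wz":0.4,"tx":0,"ty":-2.6,"tz":36,"gripper":-1},{"wx":0,"wy":0,"wz":0.4,"tx":0,"ty":-2.6,"tz":36,"gripper":-1}]' 30|sed -n 2,4p
python3 n.py 474.8 19.8 32.5 80.3; python3 white.py 25 50;python3 inside.py|grep side
```

```text
tool_pos: [0.4739, 0.0194, 0.0491]
tool_rot: [180.0, 0.1, 80.4]
force: [1.2, 0.1, -0.9]
t=47.6 q [0, 7, -6, 118, 1, 55, -16] rotvec [0.  0.1 0.1] t(now axes) [ 0.6  0.8 16.6] t(target axes) [ 0.6  0.8 16.6]
174 tray x [-18.1 -17.6 -16.8  16.2  19.5  23.4] tray y [-9.8 -7.7 -6.4 24.9 29.6 31.2] z [29.6 35.5 37.4] (array([479.5,  11.3]), 60.9, 40.0, -21.4)
side blue 128 x [-17.8, 25.6] y [47.3, 81.3] z [16.8 19.4 21.3]
side blue 80 x [34.0, 60.5] y [3.4, 49.8] z [18.2 19.7 21.1]
side red 379 x [-58.9, 23.2] y [-81.0, 34.4] z [15.7 18.9 20.7]
side white 166 x [14.2, 59.8] y [-39.7, 4.4] z [13.5 18.6 20.8]
```

```bash
python3 -m creep '[{"wx":0,"wy":0,"wz":0,"tx":0,"ty":0.5,"tz":5,"gripper":-1},{"wx":0,"wy":0,"wz":0,"tx":0,"ty":0.5,"tz":9,"gripper":-1},{"wx":0,"wy":0,"wz":0,"tx":0,"ty":0.5,"tz":13,"gripper":-1},{"wx":0,"wy":0,"wz":0,"tx":0,"ty":0.5,"tz":16,"gripper":-1},{"wx":0,"wy":0,"wz":0,"tx":0,"ty":0.5,"tz":16.5,"gripper":-1}]' 30|sed -n 2,4p
python3 n.py 474.8 19.8 32.5 80.3; python3 white.py 12 30
```

```text
tool_pos: [0.4737, 0.0187, 0.0322]
tool_rot: [180.0, 0.1, 80.3]
force: [-0.6, -0.3, 1.7]
t=48.2 q [0, 8, -6, 119, 1, 53, -16] rotvec [0.  0.1 0. ] t(now axes) [ 1.2  0.9 -0.3] t(target axes) [ 1.2  0.9 -0.3]
185 tray x [-17.4 -16.1 -12.8  30.8  37.3  41. ] tray y [-23.2 -20.2 -13.   16.7  27.5  35. ] z [14.9 18.9 20.7] (array([472.9,  12.2]), 76.8, 43.6, -47.9)
```

Seated with no resistance. I'll release, retreat high and look.

```bash
python3 -m creep '[{"wx":0,"wy":0,"wz":0,"tx":0,"ty":0,"tz":0.5,"gripper":-0.5},{"wx":0,"wy":0,"wz":0,"tx":0,"ty":0,"tz":0,"gripper":-0.4},{"wx":0,"wy":0,"wz":0,"tx":0,"ty":0,"tz":0,"gripper":-0.4},{"wx":0,"wy":0,"wz":0,"tx":0,"ty":0,"tz":0,"gripper":-0.4}]' 30|sed -n 4,6p
python3 -m creep '[{"wx":0,"wy":0,"wz":0,"tx":0,"ty":0,"tz":-15,"gripper":-0.4},{"wx":0,"wy":0,"wz":0,"tx":0,"ty":0,"tz":-45,"gripper":-0.4},{"wx":0,"wy":0,"wz":0,"tx":0,"ty":0,"tz":-85,"gripper":-0.4},{"wx":0,"wy":0,"wz":0,"tx":0,"ty":0,"tz":-125,"gripper":-0.4},{"wx":0,"wy":0,"wz":0,"tx":0,"ty":0,"tz":-150,"gripper":-0.4}]' 30|sed -n 2,3p
python3 -m creep '[{"wx":0,"wy":0,"wz":0,"tx":-40,"ty":20,"tz":-10,"gripper":-0.4},{"wx":0,"wy":0,"wz":0,"tx":-80,"ty":30,"tz":-20,"gripper":-0.4},{"wx":0,"wy":0,"wz":0,"tx":-120,"ty":40,"tz":-20,"gripper":-0.4},{"wx":0,"wy":0,"wz":0,"tx":-160,"ty":50,"tz":-20,"gripper":-0.4},{"wx":0,"wy":0,"wz":0,"tx":-190,"ty":60,"tz":-20,"gripper":-0.4}]' 30|sed -n 2,3p
python3 -m creep '[{"wx":0,"wy":0,"wz":0,"tx":0,"ty":0,"tz":0,"gripper":-0.4},{"wx":0,"wy":0,"wz":0,"tx":0,"ty":0,"tz":0,"gripper":-0.4},{"wx":0,"wy":0,"wz":0,"tx":0,"ty":0,"tz":0,"gripper":-0.4}]' 30|sed -n 1,4p
python3 inside.py
python3 - <<'E'
from lib import *
p,W=cloud("top"); cv2.imwrite("pics/t2.png",cv2.resize(p[120:330,90:565],None,fx=1.68,fy=1.68)[:,:800,::-1])
p,W=cloud("side"); cv2.imwrite("pics/s8.png",p[:,:,::-1])
E
```

```text
force: [0.7, 0.6, 0.7]
grip_width: 0.0243
grasp_force: 0.0
tool_pos: [0.4753, 0.0193, 0.1869]
tool_rot: [179.7, 0.1, 80.3]
tool_pos: [0.5007, -0.1816, 0.2039]
tool_rot: [179.9, 0.2, 80.2]
time_s: 49.65
tool_pos: [0.5011, -0.1773, 0.203]
tool_rot: [180.0, 0.1, 80.4]
force: [-0.2, 0.3, 0.1]
side blue 172 x [-18.1, 32.5] y [42.7, 81.1] z [16.7 19.4 20.7]
side blue 146 x [24.6, 60.5] y [4.3, 62.5] z [18.  19.5 21. ]
side red 414 x [-58.8, 20.3] y [-80.8, 40.8] z [15.9 19.  20.8]
side white 289 x [-16.0, 58.6] y [-39.5, 28.4] z [14.1 19.  20.7]
top blue 613 x [-15.2, 58.2] y [5.1, 80.3] z [18.9 21.8 24.6]
top red 1001 x [-59.1, 22.1] y [-81.0, 41.4] z [18.1 21.7 24.5]
top white 373 x [-17.7, 59.0] y [-37.6, 30.0] z [17.8 21.4 24.9]
```

View pics/s8.png

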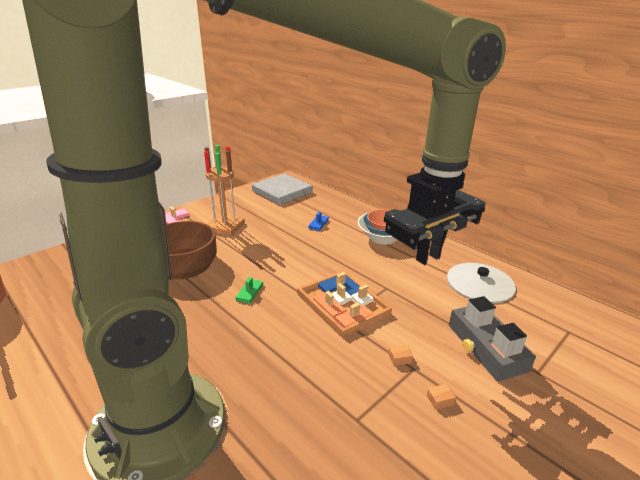

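View pics/t2.png

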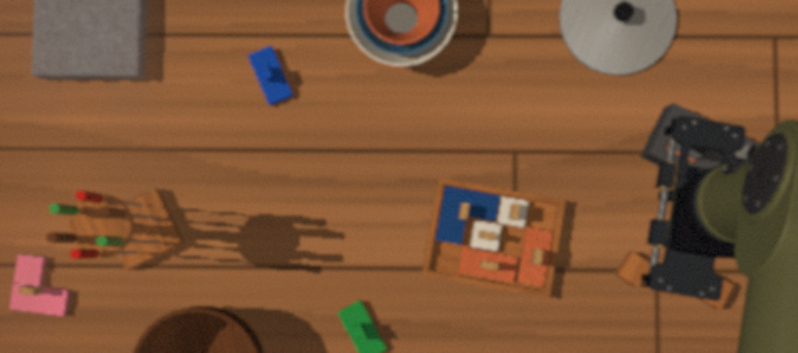

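All five tiles lie flat in the tray: blue L, two terracotta, two white, around (500,240) in the top crop. Both caps are home too. Before handing in I check for a hidden sixth tile, and check the heights tile by tile.

Run:
```python
from meas import *
for c in ("top","side"):
    p,W,H=scan(c)
    for n in ("ell_a","duo_a","uno_a"):
        print(c,n,[(round(r["confidence"],2),np.round(np.array(r["point"])*1000).tolist()) for r in nets.place_of(n,c) if r["confidence"]>.25])
    if c=="top": cv2.imwrite("pics/t3.png",p[:,:,::-1])
    T=np.array([.4713,.0073]) if c=="top" else np.array([.4693,.0053])
    for nm,(x,y) in dict(L1=(40,70),L2=(45,20),L3=(-5,65),duoy1=(-41,28),duoy2=(-41,-25),duox1=(-45,-63),duox2=(5,-63),uno1=(50,-30),uno1b=(32,-30),uno2=(2,22),uno2b=(2,0)).items():
        P=T+x/1e3*u(-9.7)[:2]+y/1e3*u(80.3)[:2]; m=(np.hypot(W[...,0]-P[0],W[...,1]-P[1])<.007)&(W[...,2]<.03); print(nm,round(float(np.median(W[m][:,2]))*1000,1),end="; ")
    print()
```

```text
top ell_a [(0.89, [508.0, 48.0, 4.0]), (0.84, [391.0, 671.0, 0.0])]
top duo_a [(0.95, [704.0, 332.0, 0.0]), (0.76, [337.0, 194.0, 4.0]), (0.63, [432.0, 16.0, 8.0])]
top uno_a [(0.6, [474.0, 21.0, 6.0]), (0.51, [503.0, -20.0, 10.0])]
L1 22.2; L2 22.5; L3 21.0; duoy1 21.4; duoy2 21.1; duox1 21.2; duox2 21.8; uno1 21.7; uno1b 22.1; uno2 22.2; uno2b 23.0; 
side ell_a [(0.93, [506.0, 46.0, 7.0]), (0.58, [394.0, 668.0, -4.0])]
side duo_a [(0.88, [343.0, 195.0, -2.0]), (0.74, [704.0, 332.0, -3.0]), (0.69, [446.0, -48.0, 9.0]), (0.66, [430.0, 16.0, 4.0])]
side uno_a [(0.84, [509.0, -23.0, 12.0]), (0.52, [471.0, 20.0, 12.0])]
L1 nan; L2 19.6; L3 19.7; duoy1 19.1; duoy2 19.2; duox1 19.6; duox2 19.7; uno1 21.0; uno1b 19.9; uno2 23.1; uno2b 20.5;
  return _methods._mean(a, axis=axis, dtype=dtype,
  ret = ret.dtype.type(ret / rcount)
```

View pics/t3.png

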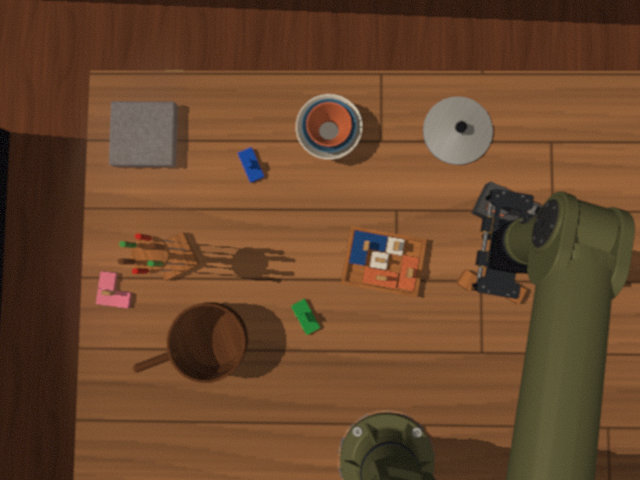

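The tile heights agree. No other tile of the right colour lies about: only the blue oblong (251,165), green oblong (305,316) and pink L (113,290) look-alikes remain. Handing in.

```bash
python3 -c "
from cell import env; print(env.sign_off())"
```

```text
the job is handed in; nothing more can be done
None
```

I handed the job in at about 50 s: both caps are seated in the burner wells and all five tiles lie flat in the cherry tray by the last camera check, but the hand-in call returned no verdict.

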